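# Stack and clamp the measuring cell of a laser particle sizer

### The job

Build up the measuring cell on the cell station: first lift the dust cover off the light port and lay it on the grey rubber mat. Then stack the plates squarely over the port inside the engraved outline, edges in line - one glass window at the bottom, all the white spacer frames lying on the bench in the middle, the other window on top - and press the clamp bail down by its bar until the spring catch holds it. Handle the framed glass windows gently, with a light grip, and leave the other things on the bench where they stand.

Things in the scene. Friction and masses are not known exactly. Their poses are not given: they have to be found in the camera images.
- port (a point): Light port: middle of the fixed cell station's flat steel deck, on its top face, 30 mm above the bench. x points away from the robot to the hinge side, z up. An outline 90 x 66 mm (long along x) is engraved about it. The station is an ivory block 260 mm long (x from -115 to +145 mm) and 180 mm wide (y +-90 mm); only the hinge towers and the catch post rise from its deck.
- hinge (a point): On the hinge axis of the clamp bail, midway between two ivory towers (y +-58 mm, 30 x 12 mm, tops 68 mm above the deck). Fixed, 115 mm behind the port and 50 mm above the deck; axes as the port's, the bail turns about y.
- catch (a point): Nose of the spring catch, on an ivory post (24 x 20 mm, top 70 mm above the deck) 70 mm in front of the port and 76 mm to its left (+y). When the bail is nearly level a pin on its left arm snaps under the nose and is held.
- clamp (a joint): Angle (rad) by which the clamp bail is pressed down: 0 = raised, clear of the port; 1.40 = level, end stop. A spring lifts it back to 0 if it is let go early. Beyond about 1.33 its pin snaps under the catch, which holds it at 1.38 to 1.40. Pressing at the bar takes 1 N at first, up to about 15 N just before the snap; lifting the bar with 3 to 8 N pulls it out of the catch again.
- handle (a point): Centre of the bail's bar: round, black rubber, 14 mm thick, 98 mm long along the port's y, joining two steel side arms 82 mm apart with open space between (pinch it firmly, 40 N, in the middle from above, closing along x, or press it down). Level, it is 205 mm in front of the hinge axis and 45 mm above it; raised (80 degrees up) about 210 mm straight above it.
- yoke (a point): Between the two feet of the sprung yoke that hangs under the bail's arms and presses on the long rims of the top plate. It gives way by up to 27 mm, so piles 40 to 60 mm high can be clamped; leave it to its springs.
- cover: Dust cover that lies over the port at the start: grey plastic plate 90 x 66 x 6 mm with a black knob in the middle, 20 mm thick, rising from 6 to 30 mm above its underside. Weighs 60 g. Its origin is the centre of its underside; x along its 90 mm length, y along its 66 mm width, z up.
- mat: Grey rubber mat, 130 x 110 x 3 mm (x, y), fixed on the bench. Origin: centre of its underside.
- window_a: Cell window: glass pane in an aluminium frame, 90 x 66 x 10 mm, about 120 g; two alike, either may be the lower one. Lies flat on the bench at the start. The glass cracks if gripped harder than 20 N (40 N over both fingers); a grip of 8 to 12 N is enough. Its origin is the centre of its underside; x along its 90 mm length, y along its 66 mm width, z up.
- window_b: Cell window: glass pane in an aluminium frame, 90 x 66 x 10 mm, about 120 g; two alike, either may be the lower one. Lies flat on the bench at the start. The glass cracks if gripped harder than 20 N (40 N over both fingers); a grip of 8 to 12 N is enough. Its origin is the centre of its underside; x along its 90 mm length, y along its 66 mm width, z up.
- spacer_a: Spacer frame: white plastic frame 90 x 66 x 10 mm with an open middle of 58 x 36 mm, about 80 g; all alike, in any order, two to four of them present (the others are absent: None). Lies flat on the bench at the start. Its origin is the centre of its underside; x along its 90 mm length, y along its 66 mm width, z up.
- spacer_b: Spacer frame: white plastic frame 90 x 66 x 10 mm with an open middle of 58 x 36 mm, about 80 g; all alike, in any order, two to four of them present (the others are absent: None). Lies flat on the bench at the start. Its origin is the centre of its underside; x along its 90 mm length, y along its 66 mm width, z up.
- spacer_c: Spacer frame: white plastic frame 90 x 66 x 10 mm with an open middle of 58 x 36 mm, about 80 g; all alike, in any order, two to four of them present (the others are absent: None). Lies flat on the bench at the start. Its origin is the centre of its underside; x along its 90 mm length, y along its 66 mm width, z up.
- spacer_d: Spacer frame: white plastic frame 90 x 66 x 10 mm with an open middle of 58 x 36 mm, about 80 g; all alike, in any order, two to four of them present (the others are absent: None). Lies flat on the bench at the start. Its origin is the centre of its underside; x along its 90 mm length, y along its 66 mm width, z up.
- wash_bottle: White wash bottle with a red cap, 68 mm in diameter, 170 mm tall, standing on the bench; not to be disturbed. Origin: centre of its underside.
- beaker: Glass beaker, 68 mm in diameter, 85 mm tall, standing on the bench; not to be disturbed. Origin: centre of its underside.
- jar: Small sample jar, 52 mm in diameter, 65 mm tall, standing on the bench; not to be disturbed. Origin: centre of its underside.
- dish: Closed glass dish, 60 mm in diameter, 14 mm tall, standing on the bench; not to be disturbed. Origin: centre of its underside.
Mind the look-alikes: they are no part of the job. Leave any red or turquoise look-alike of the window_a alone.

How it is judged:
By the outcome, as a careful person would: the job done as asked, in the order asked, and still so for the second after the job is handed in, with the robot touching nothing.
Of spacer_a, spacer_b, spacer_c, spacer_d only 2 to 4 are there at a start; the rules pass over those that are not, and their reading is None.
At some moment in a run one of window_a, window_b, spacer_a, spacer_b, spacer_c, spacer_d may be knocked a few centimetres aside while the robot is not near it.
It also fails if it takes over 210 s, if anything falls off the work surface, if the arm or the gripper's body presses on something with over 40 N, if the wrist force passes 120 N, or if a joint passes its speed limit or range.

### The arm

A 7-joint arm with a two-finger parallel gripper is mounted at the origin on the work surface. World frame = base frame: x ahead of the robot, y to its left, z up, the work surface at z = 0. Lengths are in m, angles in rad, forces in N, time in s.
With the tool pointing down it reaches from about 0.375 to 0.925 m from the base axis. Payload 3.1 kg.
Tool frame: the origin (TCP) lies on the centre line of the jaws, within the pads' length; the fingertips stand 14 mm ahead of it and the grasp point (between the pads) lies 5 mm behind it; z points along the fingers, y is the line along which they close (so a half turn about z gives the same grasp; the last joint's range is limited). The gripper opens to 85 mm and grips with 20 to 120 N. Pads are 22 mm wide; open, the fingers measure 114 mm over their backs; the gripper's body (76 mm by 85 mm) begins 54 mm behind the grasp point. The pads swing forward as they close: fully open they stand 13 mm farther back than shut.
Start: joints at [1.073, 0.383, 0.044, 1.598, -0.018, 1.161, -0.05], TCP at [0.253, -0.599, 0.245] pointing down, gripper open.
Joint ranges: [-2.61, 2.61], [-0.41, 2.15], [-1.48, 1.57], [0, 2.5], [-1.57, 4.71], [0.05, 1.97], [-2.85, 2.85]. Speed limits (rad/s): [2.79, 2.79, 3.14, 3.14, 3.14, 3.14, 3.14].

### API

Orientations are given as a 3x3 rotation matrix whose columns are the frame's x, y, z axes.
In Python, from bench import sensors, read_camera, r gives the robot as it stands.
- The arm moves only by the tool apply_moves, never from a script. Its argument "increments" is a list of rows, each a list of 7 numbers: the shift along the world's x, y, z each as a share of 500 mm, from -1 to 1, then the turn, a rotation vector about the world's x, y, z each as a share of 90 degrees, from -1 to 1, then the finger opening in mm, from 0 to 85.4. In form: [[tx, ty, tz, rx, ry, rz, fingers], ...]. A call has 1 to 12 rows; each row is the pose to reach, as a shift and turn from the pose commanded when the call began; what a row does not reach only later rows make up. A row lasts 1/10 s, in which the tool goes at most 50 mm and 8.59 degrees, less where a joint would pass 70% of its speed; a pose out of reach is approached as far as the arm can. A call with a number of a shift or a turn outside -1 to 1 is refused whole. A call with a gripper value outside its range is refused whole. The fingers move at their own pace and stop on an object; "newtons" is the grip in N (left out, the last holds). Time passes only in rows, so rows that repeat a pose let the fingers close. It gives the time, the measured TCP pose, the force, the opening and the grip force at its end, in the units of the state.
- sensors.state(): the state, without advancing time (a new reading comes with each control period).
- read_camera(name): name is "scene" or "top" or "wrist"; returns a dict with "image" (384x512x3 uint8, blue, green, red), "mtx" (3x3 intrinsics, pixels), "cam_to_world" (4x4, takes a point from camera to world coordinates). Camera axes: x right, y down, z forward; pixel columns grow to the right and rows downward; lengths in m; the calibration is good to about 2 mm. The wrist camera is an equidistant fisheye: a pixel r from the principal point sees the ray r / f radians off the axis. A picture is of the moment at which its call begins. There is no depth.
- r.close_job(): hands the job in; it is judged then, once.
The state is a dict: "time": time; "joint_pos": joint angles; "qvel": joint speeds; "tau": joint torques, N m; "eef_pos": TCP position; "tool_rot": TCP orientation; "contact_force": force on the tool from outside, world axes, zero at the start; "wrist_torque": the same for the moment, N m; "gripper_width": finger opening in m; "gripper_force": force on a finger pad.
Only numpy, scipy, OpenCV 4.12 (cv2) and the standard library are available. Lean on these libraries where they do the work, as an engineer would, in place of code of your own. Each camera call takes 0.05 s, during which the arm holds its last target. There are 200 camera calls.

## Working session

There is one attempt and no reset: what is moved stays moved. The work goes in short steps, Python scripts to look and compute and a tool call to move; the robot and the scene stay as the last step left them, time stands still between calls to the robot, and variables do not carry over. Pictures are saved under pics/ and viewed, at most 16 in all, crops included, and the job is handed in when it is done.

Besides the shell and the picture viewer there is one more tool, called after "Request:" as name(argument=value, ...), one argument or row to a line, values as JSON. apply_moves: Moves the arm, as the interface text tells. Its arguments: {"type":"object","properties":{"increments":{"type":"array","items":{"type":"array","items":{"type":"number"}}},"newtons":{"type":"number"}},"required":["increments"]}

```bash
ls; mkdir -p pics; python3 - <<'E'
from bench import sensors, read_camera, r
import cv2,pickle
d={}
for n in("scene","top"):
    c=read_camera(n);d[n]=c;cv2.imwrite(f"pics/{n}0.png",cv2.resize(c["image"],(800,600),interpolation=cv2.INTER_CUBIC));print(n,c["mtx"].tolist(),c["cam_to_world"].round(4).tolist())
pickle.dump(d,open("c0.pkl","wb"))
s=sensors.state();print(s)
E
```

```text
pics
scene [[364.8872329272192, 0.0, 257.99441916859024], [0.0, 364.8872329272192, 189.6540069845328], [0.0, 0.0, 1.0]] [[0.7613, 0.5379, -0.362, 0.9203], [0.6483, -0.6409, 0.411, -0.3804], [-0.0109, -0.5476, -0.8367, 1.1756], [0.0, 0.0, 0.0, 1.0]]
top [[422.52826509697377, 0.0, 247.89365439369874], [0.0, 422.52826509697377, 192.31095841843398], [0.0, 0.0, 1.0]] [[-0.0278, -0.9846, 0.1724, 0.218], [-0.9996, 0.0283, 0.0005, 0.0796], [-0.0053, -0.1723, -0.985, 1.6111], [0.0, 0.0, 0.0, 1.0]]
{'time': 0.1, 'joint_pos': array([ 1.07319403,  0.38377082,  0.0438443 ,  1.59942857, -0.01791944,
        1.16120073, -0.04990859]), 'qvel': array([ 0.00148384, -0.00182359,  0.00149552, -0.00431476,  0.0021607 ,
       -0.00158798, -0.00046917]), 'tau': array([ 2.64799426e-03, -4.34733260e+01,  1.02941047e+00, -2.50455165e+01,
        1.09275788e-02,  5.40938083e-03, -2.00777515e-05]), 'eef_pos': array([ 0.25268227, -0.59797691,  0.24399611]), 'tool_rot': array([[ 9.21116030e-01,  3.89286749e-01, -1.04259102e-03],
       [ 3.89288129e-01, -9.21113461e-01,  2.17827243e-03],
       [-1.12372024e-04, -2.41230996e-03, -9.99997084e-01]]), 'contact_force': array([ 0.05691858, -0.04603187,  0.04865099]), 'wrist_torque': array([ 0.05139431, -0.04880219,  0.01615368]), 'gripper_force': 0.0, 'gripper_width': 0.08535136869995612}
```

View pics/scene0.png

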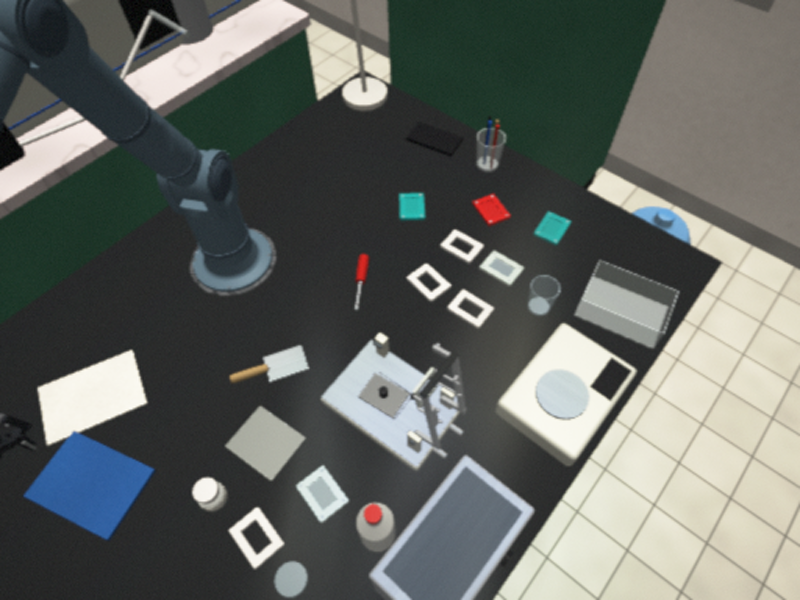

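View pics/top0.png

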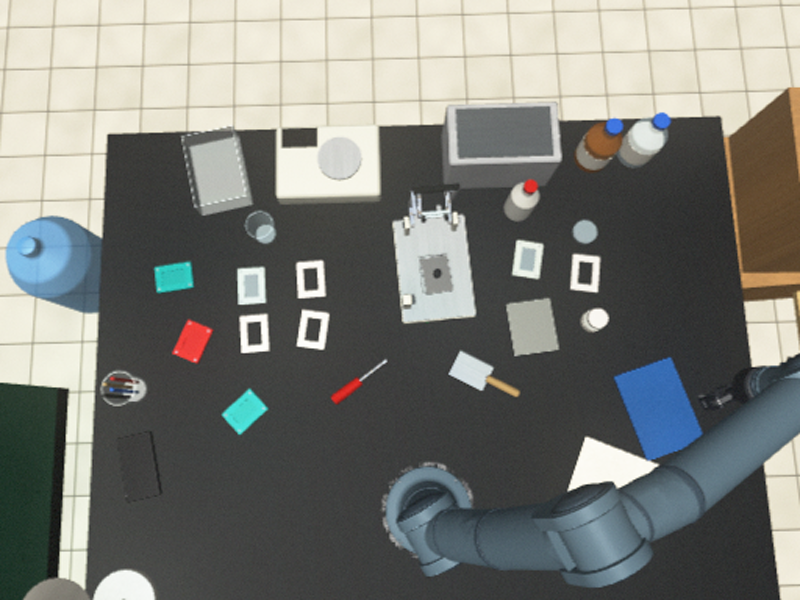

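The top view has three white frames on the left at (311,279), (254,333) and (313,329), and one on the right at (585,272). The silver-framed windows are at (252,285) and (528,259). The red and turquoise plates at (192,341), (174,277) and (244,411) are look-alikes, so I'll leave them alone. The mat is at (533,327), and the station is at (435,270) with the bail raised.

```bash
cat > h.py <<'E'
import numpy as np, cv2, pickle
def project(c,P,fish):
    T=np.linalg.inv(c["cam_to_world"]);p=P@T[:3,:3].T+T[:3,3];K=c["mtx"]
    if fish:
        rr=np.hypot(p[...,0],p[...,1])+1e-12;th=np.arctan2(rr,p[...,2]);u=p[...,0]/rr*th;v=p[...,1]/rr*th
    else: u=p[...,0]/p[...,2];v=p[...,1]/p[...,2]
    return np.stack([K[0,0]*u+K[0,2],K[1,1]*v+K[1,2]],-1).astype(np.float32)
def ortho(c,cx,cy,h,half,mm,fish):
    """world map at height h; col grows with -y, row grows with -x (top = far, left = left)"""
    n=int(2*half/mm)+1;a=half-np.arange(n)*mm
    X,Y=np.meshgrid(cx+a,cy+a,indexing="ij")
    uv=project(c,np.stack([X,Y,np.full_like(X,h)],-1),fish)
    return cv2.remap(c["image"],uv[...,0],uv[...,1],cv2.INTER_CUBIC)
def towld(px,cx,cy,half,mm): return np.array([cx+half-px[1]*mm,cy+half-px[0]*mm])
def rects(img,mask,cx,cy,half,mm,lo=1500,hi=12000):
    out=[]
    for k in cv2.findContours(mask,cv2.RETR_EXTERNAL,cv2.CHAIN_APPROX_NONE)[0]:
        if len(k)<10: continue
        k=cv2.convexHull(k);(x,y),(w,h),ang=cv2.minAreaRect(k)
        A=w*h*mm*mm*1e6
        if lo<A<hi:
            # yaw of long axis in world
            b=cv2.boxPoints(((x,y),(w,h),ang));e=max(b[1]-b[0],b[2]-b[1],key=np.linalg.norm)
            yaw=np.degrees(np.arctan2(-e[0],-e[1]));yaw=(yaw+90)%180-90
            out.append((*towld((x,y),cx,cy,half,mm),max(w,h)*mm*1e3,min(w,h)*mm*1e3,yaw,img[int(y),int(x)].tolist()))
    return out
E
python3 - <<'E'
from h import *
d=pickle.load(open("c0.pkl","rb"));c=d["top"]
a=(0.55,0.05,0.01,0.6,0.001)
im=ortho(c,*a,False);m=((im.min(2)>130)*255).astype(np.uint8)
for o in rects(im,m,a[0],a[1],a[3],a[4],3000,70000):print(np.round(o[:5],4),o[5])
im=ortho(c,.6,-.1,.003,.5,.001,False);g=cv2.inRange(im,(75,75,75),(130,135,135))
print("mat-ish")
for o in rects(im,g,.6,-.1,.5,.001,3000,20000):print(np.round(o[:5],4),o[5])
for n,(u,v,z) in dict(mat=(533,327,.003),port=(437,272,.036),beaker=(262,235,0),bottle=(517,208,.05),jar=(595,320,.06),dish=(585,232,.014),lumpost=(407,300,.1),bar=(436,188,.3)).items():
    T=c["cam_to_world"];K=c["mtx"];q=T[:3,:3]@np.linalg.solve(K,[u/1.5625,v/1.5625,1]);s=(z-T[2,3])/q[2];print(n,(T[:3,3]+s*q).round(3))
E
```

```text
[ 6.350000e-02 -4.363000e-01  1.825385e+02  1.360000e+02  6.738020e+01] [241, 249, 251]
[ 0.3218 -0.1156 91.78   65.6027 61.3895] [225, 223, 214]
[  0.4385  -0.4245  66.8414  52.9739 -56.31  ] [242, 247, 249]
[ 0.4278  0.409  93.8121 71.0184  3.2397] [68, 69, 69]
[ 0.4331  0.2656 94.0438 70.8982 -9.0903] [66, 69, 66]
[  0.4246  -0.2698 129.6466 110.1002   6.3402] [162, 174, 171]
[ 0.5467  0.4171 92.8561 69.4429  2.3215] [197, 197, 180]
[ 0.5553 -0.4101 93.6209 70.2864 -8.1301] [57, 59, 59]
[ 0.559   0.2702 94.164  70.5626  2.7702] [62, 64, 64]
[  0.594   -0.2701  93.5224  69.8964 -10.9541] [185, 186, 168]
[ 0.661 -0.418 58.    56.     0.   ] [182, 182, 166]
[ 6.133000e-01 -3.310000e-02  3.328077e+02  1.836019e+02  3.884500e+00] [197, 200, 195]
[ 0.7544 -0.2699 69.7306 65.8861 54.7824] [210, 222, 223]
[  0.8392   0.4994 194.8948 128.7869  11.0235] [188, 193, 189]
mat-ish
[ 1.313000e-01 -4.371000e-01  1.670241e+02  6.064400e+01 -8.930550e+01] [238, 246, 248]
[ 0.3226 -0.1171 96.8877 71.1095 61.3896] [225, 223, 215]
[  0.4389  -0.4257  74.4304  57.452  -59.0363] [242, 247, 249]
[ 0.4344  0.2664 99.8363 76.3885 -8.427 ] [66, 69, 65]
[  0.4263  -0.2717 135.7656 116.2501   6.2034] [163, 174, 172]
[ 0.5568 -0.4122 98.6853 75.9673 -8.2971] [57, 59, 59]
[ 0.5608  0.2711 99.6189 76.3646  2.9737] [62, 64, 63]
[  0.5957  -0.2718  99.3715  75.3501 -10.8855] [185, 186, 168]
[  0.6628  -0.4198  65.593   63.7189 -51.3402] [182, 182, 166]
[ 0.6985  0.378  91.     44.      0.    ] [193, 194, 177]
[ 0.8668 -0.4489 95.826  73.4773 40.9465] [78, 100, 124]
[  0.8945  -0.5529 134.7274  85.6037   6.2773] [146, 159, 159]
[  0.9355   0.2975  89.      51.     -90.    ] [60, 66, 67]
mat [ 0.423 -0.275  0.003]
port [ 0.561 -0.043  0.036]
beaker [0.677 0.392 0.   ]
bottle [ 0.713 -0.245  0.05 ]
jar [ 0.428 -0.41   0.06 ]
dish [ 0.657 -0.418  0.014]
lumpost [0.482 0.035 0.1  ]
bar [ 0.682 -0.027  0.3  ]
```

Next I'll move the wrist camera over the station.

Request:
apply_moves(
  increments=[
    [0.48, 1.0, 0.22, 0, 0, -0.216, 85],
    [0.48, 1.0, 0.22, 0, 0, -0.216, 85],
    [0.48, 1.0, 0.22, 0, 0, -0.216, 85],
    [0.48, 1.0, 0.22, 0, 0, -0.216, 85],
    [0.48, 1.0, 0.22, 0, 0, -0.216, 85],
    [0.48, 1.0, 0.22, 0, 0, -0.216, 85],
    [0.48, 1.0, 0.22, 0, 0, -0.216, 85],
    [0.48, 1.0, 0.22, 0, 0, -0.216, 85],
    [0.48, 1.0, 0.22, 0, 0, -0.216, 85],
    [0.48, 1.0, 0.22, 0, 0, -0.216, 85],
    [0.48, 1.0, 0.22, 0, 0, -0.216, 85],
    [0.48, 1.0, 0.22, 0, 0, -0.216, 85],
  ],
  newtons=20,
)

```text
time: 1.3
eef_pos: [0.4952, -0.0914, 0.3564]
tool_rot: [[0.997, 0.071, 0.003], [0.071, -0.997, 0.003], [0.003, -0.002, -1.0]]
contact_force: [0.3, -0.0, -0.4]
gripper_width: 0.0849
gripper_force: 0.0
```

```bash
python3 - <<'E'
from bench import sensors, read_camera, r
from h import *
s=sensors.state();c=read_camera("wrist");pickle.dump((s,c),open("w1.pkl","wb"))
print(s["time"],s["eef_pos"],s["tool_rot"].round(3).tolist(),s["joint_pos"].round(2));print(c["mtx"].tolist(),c["cam_to_world"].round(3).tolist())
cv2.imwrite("pics/w1.png",cv2.resize(c["image"],(800,600),interpolation=cv2.INTER_CUBIC))
E
```

```text
1.3 [ 0.495167   -0.09144027  0.35639293] [[0.997, 0.071, 0.003], [0.071, -0.997, 0.003], [0.003, -0.002, -1.0]] [ 0.44  0.04 -0.34  1.79  0.01  1.32 -1.41]
[[297.3186396354542, 0.0, 258.8893787871953], [0.0, 297.3186396354542, 193.83797556709501], [0.0, 0.0, 1.0]] [[0.07, -0.956, -0.285, 0.568], [-0.998, -0.068, -0.017, -0.086], [-0.003, 0.285, -0.958, 0.486], [0.0, 0.0, 0.0, 1.0]]
```

View pics/w1.png

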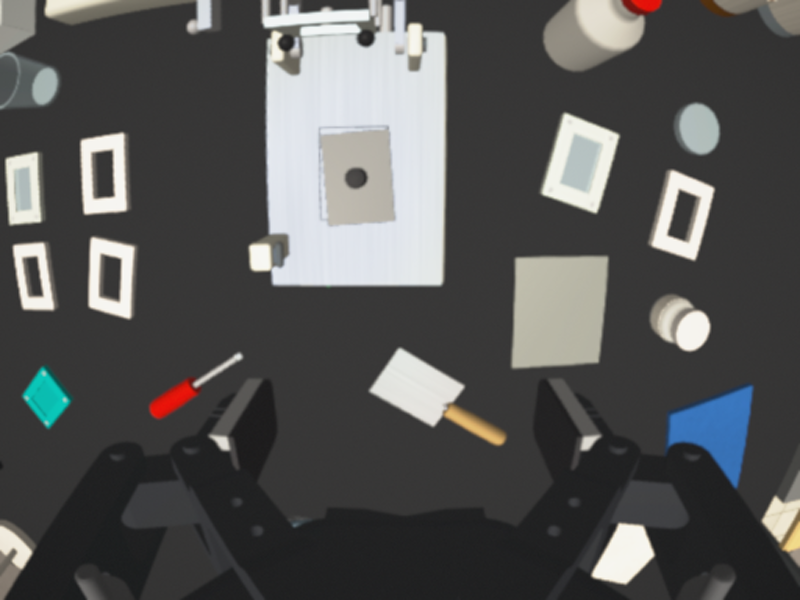

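The wrist view shows the cover with its knob at (357,178), skewed inside the engraved outline (320–388,127–222). The station's deck, the mat at (560,310), the windows at (580,163) and (25,188) and all four white frames are also in view. I'll fit poses from this view and enlarge the station.

```bash
cat >> h.py <<'E'
def fitrect(c,cx,cy,h,thr=130,half=.08,mm=.00025,fish=True,lo=4000,hi=9000):
    im=ortho(c,cx,cy,h,half,mm,fish);m=((im.min(2)>thr)*255).astype(np.uint8)
    return [(np.round(o[:2],4),np.round(o[2:5],2)) for o in rects(im,m,cx,cy,half,mm,lo,hi)]
E
python3 - <<'E'
from h import *
s,c=pickle.load(open("w1.pkl","rb"))
for n,x,y in [("spA",.428,.409),("spB",.433,.266),("spC",.559,.270),("spD",.555,-.41),("wL",.547,.417),("wR",.594,-.27)]:
    for t in(110,150):print(n,t,fitrect(c,x,y,.01,t))
print("mat",fitrect(c,.425,-.27,.003,100,.11,.0005,hi=20000))
im=ortho(c,.57,-.04,.03,.16,.0005,True)
m=((im.min(2)>120)*255).astype(np.uint8)
for o in rects(im,m,.57,-.04,.16,.0005,20000,90000):print("station",o)
# station edges: left & right & front line fits by gradient along scans
E=[]
def line(pts): 
    vx,vy,x,y=cv2.fitLine(np.float32(pts),cv2.DIST_HUBER,0,.01,.01).ravel();return vx,vy,x,y
g=im.min(2).astype(float)
def w(r_,c_):return (.57+.16-r_*.0005,-.04+.16-c_*.0005)
row=range(200,480,5)
R=[];L=[]
for q in row:
    k=np.where(g[q]>110)[0];L.append(w(q,k[0]));R.append(w(q,k[-1]))
F=[]
for q in range(200,440,5):
    k=np.where(g[:,q]>110)[0];F.append(w(k[-1],q))
for n,p in(("L",L),("R",R),("F",F)):
    l=line(p);print(n,np.degrees(np.arctan2(l[1],l[0])),l[2:])
cv2.imwrite("pics/st.png",cv2.resize(im[120:520,100:540],None,fx=1.4,fy=1.4,interpolation=cv2.INTER_CUBIC))
E
```

```text
spA 110 [(array([0.4285, 0.4118]), array([94.5 , 74.11,  3.37]))]
spA 150 [(array([0.4285, 0.4122]), array([92.45, 70.71,  3.6 ]))]
spB 110 [(array([0.4337, 0.2676]), array([95.4 , 71.97, -9.06]))]
spB 150 [(array([0.4337, 0.2678]), array([93.19, 69.59, -9.03]))]
spC 110 [(array([0.5601, 0.2719]), array([94.22, 72.21,  2.89]))]
spC 150 [(array([0.5602, 0.2722]), array([92.39, 69.53,  2.82]))]
spD 110 [(array([ 0.5555, -0.4088]), array([94.02, 73.85, -8.63]))]
spD 150 [(array([ 0.5554, -0.4098]), array([92.22, 69.73, -8.53]))]
wL 110 [(array([0.5481, 0.4198]), array([94.08, 73.16,  2.52]))]
wL 150 [(array([0.5481, 0.42  ]), array([91.87, 69.54,  2.45]))]
wR 110 [(array([ 0.5944, -0.2695]), array([ 93.64,  70.45, -10.97]))]
wR 150 [(array([ 0.5944, -0.2697]), array([ 91.86,  68.38, -11.08]))]
mat [(array([ 0.4259, -0.271 ]), array([131.67, 111.75,   5.92]))]
station (np.float64(0.5866624145507813), np.float64(-0.02976849365234377), 287.0756530761719, 201.97088623046875, np.float32(0.1134491), [171, 180, 185])
L 3.7870533 (np.float32(0.55625), np.float32(0.0533))
R 3.796566 (np.float32(0.56949997), np.float32(-0.12385))
F -86.09254 (np.float32(0.44752082), np.float32(-0.03875))
```

View pics/st.png

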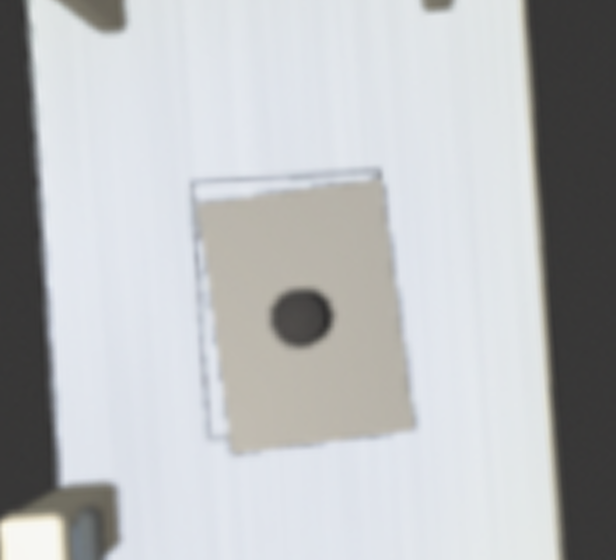

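The outline centre and the station edges agree: the port is at about (0.562, -0.0355) with yaw 3.8°. The cover knob is at about (0.5574, -0.041) with yaw 7.3°. Its top and plate parallax agree with the stated heights.

Request:
apply_moves(
  increments=[
    [0.129, 0.116, -0.31, 0, 0, 0.03, 60],
    [0.129, 0.116, -0.31, 0, 0, 0.03, 60],
    [0.129, 0.116, -0.31, 0, 0, 0.03, 60],
    [0.129, 0.116, -0.31, 0, 0, 0.03, 60],
    [0.129, 0.116, -0.31, 0, 0, 0.03, 60],
    [0.129, 0.116, -0.31, 0, 0, 0.03, 60],
  ],
)

```text
time: 1.95
eef_pos: [0.5567, -0.0421, 0.1997]
tool_rot: [[0.994, 0.106, -0.002], [0.106, -0.994, -0.001], [-0.002, 0.0, -1.0]]
contact_force: [0.2, 0.0, 0.9]
gripper_width: 0.0601
gripper_force: 0.0
```

```bash
python3 - <<'E'
from bench import sensors, read_camera, r
from h import *
s=sensors.state();c=read_camera("wrist");pickle.dump((s,c),open("w2.pkl","wb"))
print(s["time"],s["eef_pos"],s["tool_rot"].round(3).tolist());print(c["cam_to_world"].round(3).tolist())
cv2.imwrite("pics/w2.png",cv2.resize(c["image"],(800,600),interpolation=cv2.INTER_CUBIC))
E
```

```text
1.95 [ 0.55670692 -0.04211257  0.19968579] [[0.994, 0.106, -0.002], [0.106, -0.994, -0.001], [-0.002, 0.0, -1.0]]
[[0.105, -0.952, -0.289, 0.63], [-0.994, -0.101, -0.03, -0.034], [-0.001, 0.29, -0.957, 0.329], [0.0, 0.0, 0.0, 1.0]]
```

View pics/w2.png

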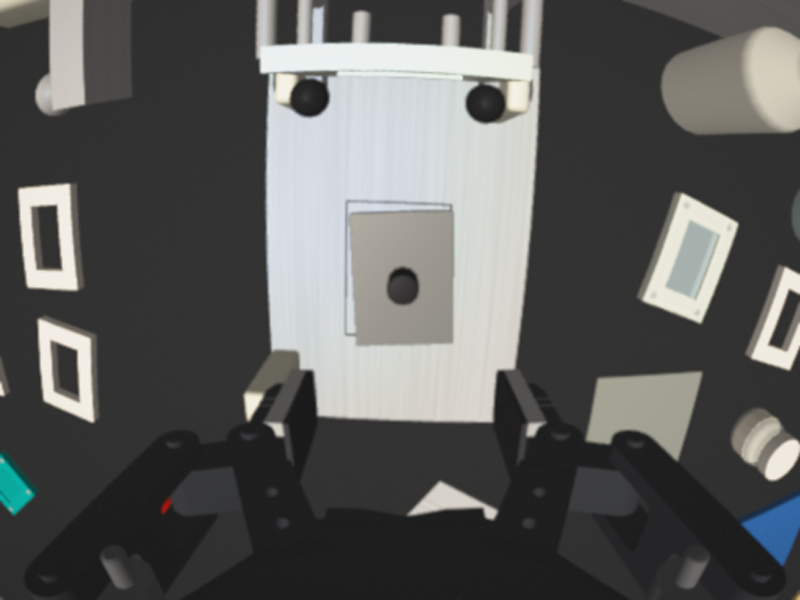

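The second wrist view shows the outline corners at (346,201), (452,207) and (346,334). The cover corners are at (349,212), (452,209), (453,343) and (357,346), and the knob top is at about (403,281).

```bash
cat >> h.py <<'E'
def pix2w(c,u,v,z,fish=True,s=1.5625):
    K=c["mtx"];a=(u/s-K[0,2])/K[0,0];b=(v/s-K[1,2])/K[1,1]
    if fish:
        t=np.hypot(a,b);d=np.array([a/t*np.sin(t),b/t*np.sin(t),np.cos(t)])
    else: d=np.array([a,b,1])
    T=c["cam_to_world"];d=T[:3,:3]@d;return T[:3,3]+d*(z-T[2,3])/d[2]
E
python3 - <<'E'
from h import *
s,c=pickle.load(open("w2.pkl","rb"))
o=[pix2w(c,*p,.03)[:2] for p in((346,201),(452,206),(346,334))];print(np.round(o,4),(o[1]+o[2])/2)
k=[pix2w(c,*p,.036)[:2] for p in((349,212),(452,209),(453,343),(357,346))];print(np.round(k,4),np.mean(k,0))
print(pix2w(c,403,281,.06))
E
```

```text
[[ 0.6043  0.0015]
 [ 0.6082 -0.0667]
 [ 0.5134 -0.0053]] [ 0.56081017 -0.03603512]
[[ 0.598  -0.0017]
 [ 0.6067 -0.0663]
 [ 0.517  -0.0789]
 [ 0.5079 -0.014 ]] [ 0.55739334 -0.04023346]
[ 0.5626446  -0.03992832  0.06      ]
```

Request:
apply_moves(
  increments=[
    [0.001, 0.003, -0.1, 0, 0, 0.01, 60],
    [0.001, 0.003, -0.2, 0, 0, 0.01, 60],
    [0.001, 0.003, -0.27, 0, 0, 0.01, 60],
    [0.001, 0.003, -0.296, 0, 0, 0.01, 60],
    [0.001, 0.003, -0.296, 0, 0, 0.01, 60],
    [0.001, 0.003, -0.296, 0, 0, 0.01, 15],
    [0.001, 0.003, -0.296, 0, 0, 0.01, 15],
    [0.001, 0.003, -0.296, 0, 0, 0.01, 15],
    [0.001, 0.003, -0.296, 0, 0, 0.01, 15],
    [0.001, 0.003, -0.296, 0, 0, 0.01, 15],
    [0.001, 0.003, -0.296, 0, 0, 0.01, 15],
  ],
  newtons=20,
)

```text
time: 3.1
eef_pos: [0.5602, -0.0394, 0.0549]
tool_rot: [[0.992, 0.123, 0.004], [0.123, -0.992, -0.001], [0.004, 0.001, -1.0]]
contact_force: [-0.9, -0.8, 7.8]
gripper_width: 0.019
gripper_force: 19.6
```

Request:
apply_moves(
  increments=[
    [0, 0, 0.01, 0, 0, 0, 15],
    [0, 0, 0.06, 0, 0, 0, 15],
    [0, 0, 0.15, 0, 0, 0, 15],
    [0, 0, 0.22, 0, 0, 0, 15],
    [0, 0, 0.22, 0, 0, 0, 15],
  ],
)

```text
time: 3.6
eef_pos: [0.5626, -0.039, 0.1687]
tool_rot: [[0.992, 0.123, 0.012], [0.123, -0.992, -0.001], [0.012, 0.002, -1.0]]
contact_force: [0.2, 0.2, -0.6]
gripper_width: 0.0191
gripper_force: 19.7
```

```bash
cat > p.py <<'E'
from bench import sensors, read_camera, r
from h import *
def snap(name,view=True):
    s=sensors.state();c=read_camera("wrist");pickle.dump((s,c),open(name+".pkl","wb"))
    if view: cv2.imwrite(f"pics/{name}.png",cv2.resize(c["image"],(800,600),interpolation=cv2.INTER_CUBIC))
    print(round(s["time"],2),s["eef_pos"].round(4),"yaw",np.degrees(np.arctan2(s["tool_rot"][1,0],s["tool_rot"][0,0])).round(2),s["contact_force"].round(1),s["gripper_width"].round(4),s["gripper_force"])
    return s,c
E
python3 - <<'E'
from p import *
s,c=snap("w3",False)
for z in(.005,):
    im=ortho(c,.5608,-.036,.03,.06,.00025,True);cv2.imwrite("pics/w3o.png",im)
E
```

```text
Traceback (most recent call last):
  File "p.py", line 6, in snap
    print(round(s["time"],2),s["eef_pos"].round(4),"yaw",np.degrees(np.arctan2(s["tool_rot"][1,0],s["tool_rot"][0,0])).round(2),s["contact_force"].round(1),s["gripper_width"].round(4),s["gripper_force"])
                                                                                                                                                            ^^^^^^^^^^^^^^^^^^^^^^^^
AttributeError: 'float' object has no attribute 'round'
```

Request:
apply_moves(
  increments=[
    [-0.266, -0.463, 0, 0, 0, -0.01, 15],
    [-0.266, -0.463, 0, 0, 0, -0.01, 15],
    [-0.266, -0.463, 0, 0, 0, -0.01, 15],
    [-0.266, -0.463, 0, 0, 0, -0.01, 15],
    [-0.266, -0.463, 0, 0, 0, -0.01, 15],
    [-0.266, -0.463, 0, 0, 0, -0.01, 15],
    [-0.266, -0.463, 0, 0, 0, -0.01, 15],
    [-0.266, -0.463, 0, 0, 0, -0.01, 15],
  ],
)

```text
time: 4.45
eef_pos: [0.4244, -0.2697, 0.1612]
tool_rot: [[0.994, 0.107, -0.002], [0.107, -0.994, 0.002], [-0.001, -0.002, -1.0]]
contact_force: [0.4, 0.9, -0.5]
gripper_width: 0.0194
gripper_force: 19.8
```

```bash
sed -i 's/s\["gripper_width"\].round(4)/round(s["gripper_width"],4)/' p.py; python3 - <<'E'
from p import *
s,c=snap("w3",True)
E
```

```text
4.45 [ 0.4244 -0.2697  0.1612] yaw 6.15 [ 0.4  0.9 -0.5] 0.0194 19.755812287330627
```

View pics/w3.png

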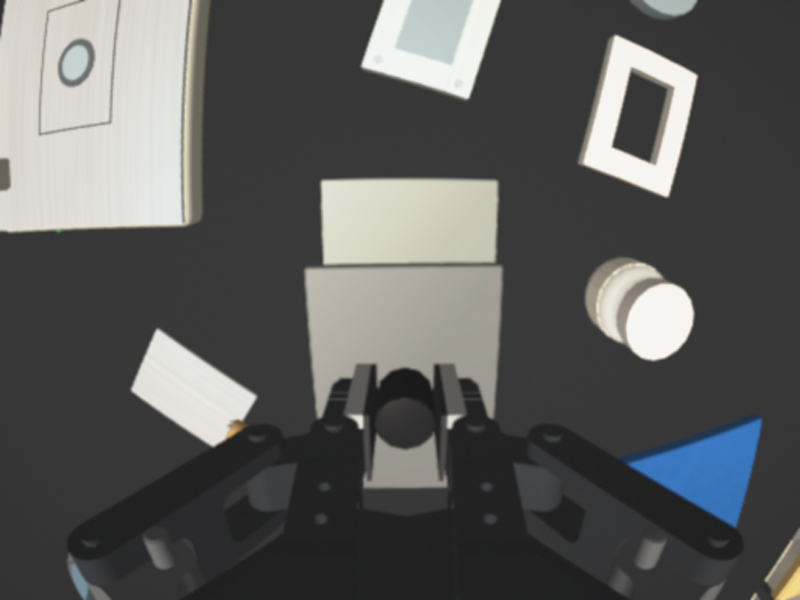

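The picture shows the knob held squarely between the pads at (403,410), with the cover level over the mat. I'll lower it and try a lighter grip value at the same time.

Request:
apply_moves(
  increments=[
    [0.003, -0.002, -0.08, 0, 0, 0, 15],
    [0.003, -0.002, -0.17, 0, 0, 0, 15],
    [0.003, -0.002, -0.24, 0, 0, 0, 15],
    [0.003, -0.002, -0.262, 0, 0, 0, 15],
    [0.003, -0.002, -0.267, 0, 0, 0, 15],
    [0.003, -0.002, -0.267, 0, 0, 0, 15],
    [0.003, -0.002, -0.267, 0, 0, 0, 15],
  ],
  newtons=10,
)

```text
time: 5.2
eef_pos: [0.4283, -0.272, 0.0302]
tool_rot: [[0.994, 0.109, 0.003], [0.109, -0.994, -0.001], [0.003, 0.002, -1.0]]
contact_force: [-0.0, 0.9, -0.2]
gripper_width: 0.0186
gripper_force: 20.4
```

Request:
apply_moves(
  increments=[
    [0, 0, -0.004, 0, 0, 0, 18.3],
    [0, 0, -0.006, 0, 0, 0, 18.3],
    [0, 0, -0.006, 0, 0, 0, 18.3],
    [0, 0, -0.006, 0, 0, 0, 18.3],
  ],
)

```text
time: 5.6
eef_pos: [0.4275, -0.2725, 0.027]
tool_rot: [[0.994, 0.107, 0.002], [0.107, -0.994, -0.001], [0.002, 0.001, -1.0]]
contact_force: [-0.3, 0.5, 5.7]
gripper_width: 0.0189
gripper_force: 20.9
```

Request:
apply_moves(
  increments=[
    [0, 0, 0, 0, 0, 0, 19.0],
    [0, 0, 0, 0, 0, 0, 19.0],
    [0, 0, 0, 0, 0, 0, 19.0],
  ],
)

```text
time: 5.9
eef_pos: [0.4275, -0.2725, 0.027]
tool_rot: [[0.994, 0.107, 0.002], [0.107, -0.994, -0.001], [0.002, 0.001, -1.0]]
contact_force: [-0.2, 0.7, 5.9]
gripper_width: 0.0189
gripper_force: 20.7
```

Request:
apply_moves(
  increments=[
    [0, 0, 0, 0, 0, 0, 20.0],
    [0, 0, 0, 0, 0, 0, 20.0],
    [0, 0, 0, 0, 0, 0, 20.0],
  ],
)

```text
time: 6.2
eef_pos: [0.4264, -0.2718, 0.0257]
tool_rot: [[0.994, 0.107, -0.0], [0.107, -0.994, -0.0], [-0.0, 0.0, -1.0]]
contact_force: [-0.1, -0.5, -0.1]
gripper_width: 0.0199
gripper_force: 0.2
```

Request:
apply_moves(
  increments=[
    [0, 0, 0, 0, 0, 0, 19.5],
    [0, 0, 0, 0, 0, 0, 19.5],
    [0, 0, 0, 0, 0, 0, 19.5],
  ],
)

```text
time: 6.5
eef_pos: [0.4263, -0.2718, 0.0257]
tool_rot: [[0.994, 0.107, -0.0], [0.107, -0.994, -0.0], [-0.0, -0.0, -1.0]]
contact_force: [-0.1, 0.2, 1.6]
gripper_width: 0.0197
gripper_force: 6.8
```

Request:
apply_moves(
  increments=[
    [0, 0, 0, 0, 0, 0, 19.2],
    [0, 0, 0, 0, 0, 0, 19.2],
    [0, 0, 0, 0, 0, 0, 19.2],
  ],
)

```text
time: 6.8
eef_pos: [0.4264, -0.2717, 0.0257]
tool_rot: [[0.994, 0.107, -0.0], [0.107, -0.994, 0.0], [-0.0, -0.0, -1.0]]
contact_force: [0.1, 0.1, 1.2]
gripper_width: 0.0193
gripper_force: 11.6
```

Setting the finger target just under the contact width gives a light grip of about 7 to 12 N. I'll release the cover and rise to look at the port and the right-hand window.

Request:
apply_moves(
  increments=[
    [0, 0, 0, 0, 0, 0, 45],
    [0, 0, 0, 0, 0, 0, 45],
    [0, 0, 0.1, 0, 0, 0, 60],
    [0, 0, 0.2, 0, 0, 0, 80],
    [0.148, 0.144, 0.508, 0, 0, -0.19, 80],
    [0.148, 0.144, 0.508, 0, 0, -0.19, 80],
    [0.148, 0.144, 0.508, 0, 0, -0.19, 80],
    [0.148, 0.144, 0.508, 0, 0, -0.19, 80],
    [0.148, 0.144, 0.508, 0, 0, -0.19, 80],
    [0.148, 0.144, 0.508, 0, 0, -0.19, 80],
    [0.148, 0.144, 0.508, 0, 0, -0.19, 80],
  ],
)

```text
time: 7.9
eef_pos: [0.4986, -0.2003, 0.2778]
tool_rot: [[0.982, -0.191, -0.004], [-0.191, -0.982, 0.001], [-0.004, -0.0, -1.0]]
contact_force: [0.4, -1.1, 0.1]
gripper_width: 0.0803
gripper_force: 0.0
```

```bash
python3 - <<'E'
from p import *
s,c=snap("w4",False)
for t in(110,130,150):print(fitrect(c,.594,-.27,.01,t),fitrect(c,.555,-.41,.01,t))
im=ortho(c,.5615,-.036,.03,.06,.0002,True)
cv2.imwrite("pics/w4p.png",im)
im2=ortho(c,.5,-.27,.01,.16,.0005,True)
cv2.imwrite("pics/w4.png",np.hstack([cv2.resize(im,(400,400)),cv2.resize(im2,(400,400))]))
E
```

```text
7.9 [ 0.4986 -0.2003  0.2778] yaw -11.01 [ 0.4 -1.1  0.1] 0.0803 0.0
[(array([ 0.5946, -0.2696]), array([ 93.05,  69.17, -10.98]))] [(array([ 0.5557, -0.4092]), array([93.26, 71.33, -8.27]))]
[(array([ 0.5947, -0.2696]), array([ 92.45,  68.53, -11.07]))] [(array([ 0.5556, -0.4096]), array([92.63, 69.88, -8.41]))]
[(array([ 0.5947, -0.2696]), array([ 91.77,  67.89, -11.  ]))] [(array([ 0.5556, -0.4098]), array([92.06, 68.67, -8.33]))]
```

View pics/w4.png

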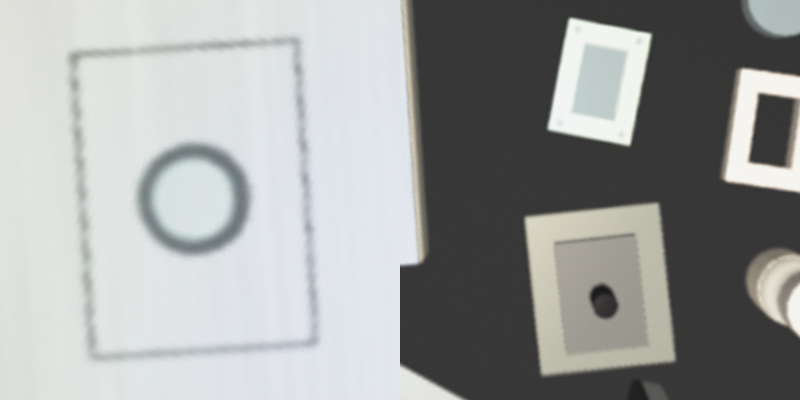

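The left panel shows the outline corners at (72,54), (299,40), (317,341) and (94,356), so the port is at about (0.562, -0.035) with yaw 3.8°. The right panel shows the cover lying flat within the mat. Next is window R at (0.5947, -0.2696) with yaw -11°. It is the white-framed pane with pale glass, not coloured, so it isn't a look-alike.

Request:
apply_moves(
  increments=[
    [0.19, -0.139, -0.1, 0, 0, 0, 80],
    [0.19, -0.139, -0.2, 0, 0, 0, 80],
    [0.19, -0.139, -0.3, 0, 0, 0, 80],
    [0.19, -0.139, -0.4, 0, 0, 0, 80],
    [0.19, -0.139, -0.43, 0, 0, 0, 80],
    [0.19, -0.139, -0.43, 0, 0, 0, 80],
    [0.19, -0.139, -0.43, 0, 0, 0, 72],
    [0.19, -0.139, -0.43, 0, 0, 0, 72],
    [0.19, -0.139, -0.43, 0, 0, 0, 72],
  ],
)

```text
time: 8.85
eef_pos: [0.5977, -0.27, 0.0682]
tool_rot: [[0.982, -0.19, 0.005], [-0.19, -0.982, -0.002], [0.006, 0.001, -1.0]]
contact_force: [-0.3, 0.2, 0.9]
gripper_width: 0.0722
gripper_force: 0.0
```

```bash
python3 - <<'E'
from p import *
s,c=snap("w5",True)
E
```

```text
8.85 [ 0.5977 -0.27    0.0682] yaw -10.93 [-0.3  0.2  0.9] 0.0722 0.0
```

View pics/w5.png

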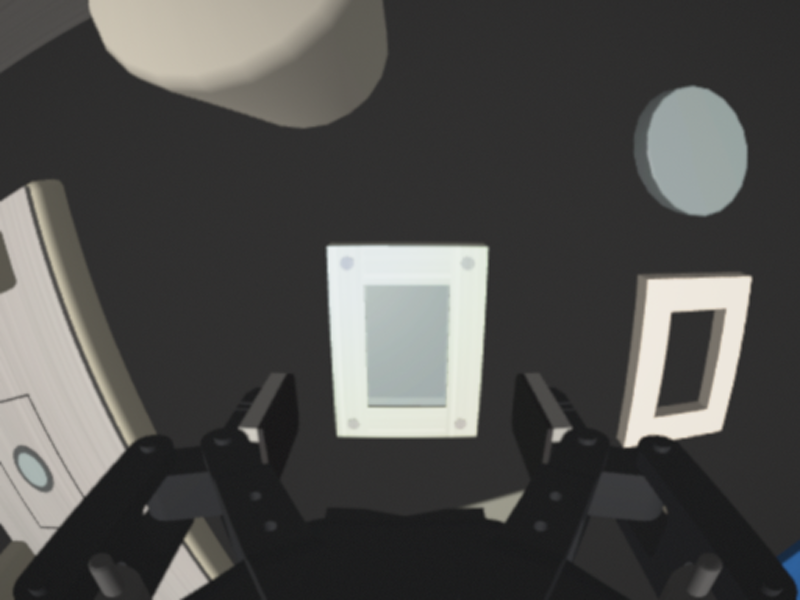

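```bash
python3 - <<'E'
from p import *
s,c=pickle.load(open("w5.pkl","rb"))
for t in(110,130,150):print(fitrect(c,.594,-.27,.01,t,half=.07))
E
```

```text
[(array([ 0.5943, -0.2696]), array([ 92.24,  67.69, -11.17]))]
[(array([ 0.5944, -0.2695]), array([ 91.77,  67.26, -11.13]))]
[(array([ 0.5944, -0.2695]), array([ 91.37,  66.95, -11.1 ]))]
```

Request:
apply_moves(
  increments=[
    [-0.006, 0, -0.05, 0, 0, 0, 74],
    [-0.006, 0, -0.09, 0, 0, 0, 74],
    [-0.006, 0, -0.1, 0, 0, 0, 74],
    [-0.006, 0, -0.104, 0, 0, 0, 74],
    [-0.006, 0, -0.104, 0, 0, 0, 74],
    [-0.006, 0, -0.104, 0, 0, 0, 74],
  ],
)

```text
time: 9.5
eef_pos: [0.5939, -0.2697, 0.0145]
tool_rot: [[0.982, -0.19, 0.003], [-0.19, -0.982, -0.001], [0.003, 0.001, -1.0]]
contact_force: [-1.1, 0.3, -0.1]
gripper_width: 0.0739
gripper_force: 0.0
```

Request:
apply_moves(
  increments=[
    [0, 0, -0.004, 0, 0, 0, 70],
    [0, 0, -0.008, 0, 0, 0, 70],
    [0, 0, -0.008, 0, 0, 0, 70],
  ],
)

```text
time: 9.8
eef_pos: [0.5923, -0.2692, 0.0086]
tool_rot: [[0.982, -0.19, -0.0], [-0.19, -0.982, 0.0], [-0.0, -0.0, -1.0]]
contact_force: [-1.0, -0.8, -0.2]
gripper_width: 0.07
gripper_force: 0.0
```

Request:
apply_moves(
  increments=[
    [0.004, 0, -0.003, 0, 0, 0, 70],
    [0.004, 0, -0.006, 0, 0, 0, 68],
    [0.004, 0, -0.006, 0, 0, 0, 68],
  ],
)

```text
time: 10.1
eef_pos: [0.595, -0.2693, 0.0071]
tool_rot: [[0.982, -0.19, 0.0], [-0.19, -0.982, -0.0], [0.0, 0.0, -1.0]]
contact_force: [-3.1, 1.0, 7.2]
gripper_width: 0.0686
gripper_force: 3.4
```

Request:
apply_moves(
  increments=[
    [0, 0, 0.005, 0, 0, 0, 68],
    [0, 0, 0.005, 0, 0, 0, 67],
    [0, 0, 0.005, 0, 0, 0, 66],
    [0, 0, 0.005, 0, 0, 0, 65.6],
    [0, 0, 0.005, 0, 0, 0, 65.6],
    [0, 0, 0.005, 0, 0, 0, 65.6],
  ],
)

```text
time: 10.7
eef_pos: [0.5946, -0.2696, 0.0083]
tool_rot: [[0.982, -0.19, 0.0], [-0.19, -0.982, -0.0], [0.0, 0.0, -1.0]]
contact_force: [0.2, -1.3, 0.9]
gripper_width: 0.0661
gripper_force: 9.0
```

Request:
apply_moves(
  increments=[
    [0, 0, 0.02, 0, 0, 0, 65.5],
    [0, 0, 0.06, 0, 0, 0, 65.5],
    [0, 0, 0.12, 0, 0, 0, 65.5],
    [0, 0, 0.18, 0, 0, 0, 65.5],
    [0, 0, 0.2, 0, 0, 0, 65.5],
    [0, 0, 0.2, 0, 0, 0, 65.5],
  ],
)

```text
time: 11.3
eef_pos: [0.596, -0.2694, 0.1105]
tool_rot: [[0.982, -0.189, 0.004], [-0.189, -0.982, -0.001], [0.004, 0.001, -1.0]]
contact_force: [0.1, -0.8, -1.5]
gripper_width: 0.066
gripper_force: 11.4
```

Request:
apply_moves(
  increments=[
    [-0.006, 0.05, 0, 0, 0, 0.02, 65.5],
    [-0.02, 0.14, 0, 0, 0, 0.05, 65.5],
    [-0.03, 0.23, 0, 0, 0, 0.08, 65.5],
    [-0.045, 0.32, 0, 0, 0, 0.12, 65.5],
    [-0.055, 0.4, 0, 0, 0, 0.15, 65.5],
    [-0.062, 0.45, -0.01, 0, 0, 0.166, 65.5],
    [-0.066, 0.469, -0.03, 0, 0, 0.166, 65.5],
    [-0.066, 0.469, -0.06, 0, 0, 0.166, 65.5],
    [-0.066, 0.469, -0.08, 0, 0, 0.166, 65.5],
    [-0.066, 0.469, -0.08, 0, 0, 0.166, 65.5],
    [-0.066, 0.469, -0.08, 0, 0, 0.166, 65.5],
  ],
)

```text
time: 12.4
eef_pos: [0.5612, -0.0371, 0.0673]
tool_rot: [[0.998, 0.066, -0.002], [0.066, -0.998, -0.001], [-0.002, 0.001, -1.0]]
contact_force: [0.4, -0.3, -1.4]
gripper_width: 0.0659
gripper_force: 11.4
```

```bash
python3 - <<'E'
from p import *
s,c=snap("w6",False)
x,y=s["eef_pos"][:2]
z=s["eef_pos"][2]-.0083+.010
print(z,fitrect(c,x,y,z,140,half=.07))
E
```

```text
12.4 [ 0.5612 -0.0371  0.0673] yaw 3.8 [ 0.4 -0.3 -1.4] 0.0659 11.403409838676453
0.06895342371609404 []
```

Request:
apply_moves(
  increments=[
    [0.001, 0.003, -0.02, 0, 0, 0, 65.5],
    [0.001, 0.003, -0.04, 0, 0, 0, 65.5],
    [0.001, 0.003, -0.05, 0, 0, 0, 65.5],
    [0.001, 0.003, -0.05, 0, 0, 0, 65.5],
    [0.001, 0.003, -0.05, 0, 0, 0, 65.5],
  ],
)

```text
time: 12.95
eef_pos: [0.5618, -0.0331, 0.043]
tool_rot: [[0.998, 0.07, -0.0], [0.07, -0.998, 0.0], [-0.0, -0.0, -1.0]]
contact_force: [-0.3, 0.2, -0.5]
gripper_width: 0.0653
gripper_force: 11.4
```

Request:
apply_moves(
  increments=[
    [0, -0.004, -0.003, 0, 0, -0.002, 65.5],
    [0, -0.004, -0.006, 0, 0, -0.002, 65.5],
    [0, -0.004, -0.009, 0, 0, -0.002, 65.5],
    [0, -0.004, -0.009, 0, 0, -0.002, 65.5],
    [0, -0.004, -0.009, 0, 0, -0.002, 65.5],
  ],
)

```text
time: 13.45
eef_pos: [0.562, -0.0352, 0.0388]
tool_rot: [[0.998, 0.067, 0.0], [0.067, -0.998, 0.0], [0.0, -0.0, -1.0]]
contact_force: [0.3, 0.8, -0.9]
gripper_width: 0.0656
gripper_force: 11.4
```

Request:
apply_moves(
  increments=[
    [0, 0, -0.002, 0, 0, 0, 65.5],
    [0, 0, -0.003, 0, 0, 0, 65.5],
    [0, 0, -0.003, 0, 0, 0, 66.5],
    [0, 0, -0.003, 0, 0, 0, 68],
    [0, 0, -0.003, 0, 0, 0, 72],
    [0, 0, -0.003, 0, 0, 0, 74],
    [0, 0, 0.05, 0, 0, 0, 74],
  ],
)

```text
time: 14.15
eef_pos: [0.5583, -0.0353, 0.0605]
tool_rot: [[0.998, 0.067, -0.009], [0.067, -0.998, 0.001], [-0.008, -0.001, -1.0]]
contact_force: [-0.2, -1.2, 0.5]
gripper_width: 0.0739
gripper_force: 0.0
```

Request:
apply_moves(
  increments=[
    [-0.02, -0.02, 0.08, 0, 0, -0.02, 80],
    [-0.08, -0.1, 0.18, 0, 0, -0.06, 80],
    [-0.14, -0.14, 0.26, 0, 0, -0.1, 80],
    [-0.14, -0.2, 0.36, 0, 0, -0.135, 80],
    [-0.14, -0.2, 0.4, 0, 0, -0.135, 80],
    [-0.14, -0.2, 0.4, 0, 0, -0.135, 80],
    [-0.14, -0.2, 0.4, 0, 0, -0.135, 80],
  ],
)

```text
time: 14.85
eef_pos: [0.4928, -0.136, 0.2655]
tool_rot: [[0.989, -0.146, 0.004], [-0.146, -0.989, -0.001], [0.004, 0.001, -1.0]]
contact_force: [-0.7, 0.1, 0.7]
gripper_width: 0.0798
gripper_force: 0.0
```

```bash
python3 - <<'E'
from p import *
s,c=snap("w7",False)
for n,x,y in [("spD",.5556,-.41),("spB",.4337,.267),("spC",.56,.272)]: print(n,fitrect(c,x,y,.01,140))
im=ortho(c,.5618,-.0353,.04,.07,.00035,True);cv2.imwrite("pics/w7.png",np.hstack([im,ortho(c,.5618,-.0353,.03,.07,.00035,True)]))
E
```

```text
14.85 [ 0.4928 -0.136   0.2655] yaw -8.41 [-0.7  0.1  0.7] 0.0798 0.0
spD [(array([ 0.5554, -0.41  ]), array([91.4 , 68.37, -8.4 ]))]
spB [(array([0.4339, 0.2683]), array([92.73, 69.18, -9.2 ]))]
spC [(array([0.5603, 0.2727]), array([91.69, 69.11,  2.8 ]))]
```

View pics/w7.png

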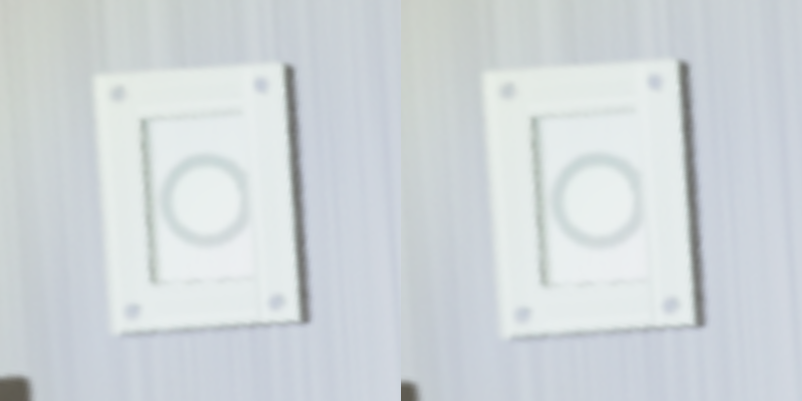

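The left panel (top face level) has the window corners at (95,75), (285,64), (302,322) and (114,333). Its centre is on target within about 0.7 mm, and the yaw matches. Next is spacer D at (0.5555, -0.4098).

Request:
apply_moves(
  increments=[
    [0.03, -0.1, 0, 0, 0, 0, 80],
    [0.06, -0.2, 0, 0, 0, 0, 80],
    [0.09, -0.3, -0.03, 0, 0, 0, 80],
    [0.11, -0.4, -0.08, 0, 0, 0, 80],
    [0.127, -0.5, -0.15, 0, 0, 0, 80],
    [0.127, -0.549, -0.25, 0, 0, 0, 80],
    [0.127, -0.549, -0.34, 0, 0, 0, 80],
    [0.127, -0.549, -0.4, 0, 0, 0, 76],
    [0.127, -0.549, -0.42, 0, 0, 0, 76],
    [0.127, -0.549, -0.42, 0, 0, 0, 76],
    [0.127, -0.549, -0.42, 0, 0, 0, 76],
  ],
)

```text
time: 16.0
eef_pos: [0.5573, -0.4087, 0.0551]
tool_rot: [[0.99, -0.143, 0.002], [-0.143, -0.99, -0.0], [0.002, -0.0, -1.0]]
contact_force: [0.6, 0.1, 0.8]
gripper_width: 0.0758
gripper_force: 0.0
```

```bash
python3 - <<'E'
from p import *
s,c=snap("w8",False)
print(fitrect(c,.5556,-.41,.01,140,half=.07))
E
```

```text
16.0 [ 0.5573 -0.4087  0.0551] yaw -8.21 [0.6 0.1 0.8] 0.0758 0.0
[(array([ 0.5555, -0.4096]), array([91.53, 67.11, -8.44]))]
```

Request:
apply_moves(
  increments=[
    [-0.002, -0.001, -0.04, 0, 0, -0.003, 76],
    [-0.002, -0.001, -0.07, 0, 0, -0.003, 76],
    [-0.002, -0.001, -0.08, 0, 0, -0.003, 76],
    [-0.002, -0.001, -0.084, 0, 0, -0.003, 73],
    [-0.002, -0.001, -0.084, 0, 0, -0.003, 70],
    [-0.002, -0.001, -0.084, 0, 0, -0.003, 70],
  ],
)

```text
time: 16.65
eef_pos: [0.5552, -0.4106, 0.0127]
tool_rot: [[0.989, -0.149, 0.001], [-0.149, -0.989, -0.001], [0.001, 0.001, -1.0]]
contact_force: [0.3, 0.4, -0.5]
gripper_width: 0.0701
gripper_force: 0.0
```

Request:
apply_moves(
  increments=[
    [0, 0, -0.004, 0, 0, 0, 69],
    [0, 0, -0.0075, 0, 0, 0, 68],
    [0, 0, -0.0075, 0, 0, 0, 66.5],
    [0, 0, -0.0075, 0, 0, 0, 65],
    [0, 0, -0.0075, 0, 0, 0, 65],
    [0, 0, -0.0075, 0, 0, 0, 65],
  ],
)

```text
time: 17.25
eef_pos: [0.5546, -0.4102, 0.008]
tool_rot: [[0.989, -0.149, 0.0], [-0.149, -0.989, -0.0], [0.0, -0.0, -1.0]]
contact_force: [-0.2, -0.8, 0.4]
gripper_width: 0.0655
gripper_force: 22.5
```

Request:
apply_moves(
  increments=[
    [0, 0, 0.02, 0, 0, 0, 65],
    [0, 0, 0.06, 0, 0, 0, 65],
    [0, 0, 0.12, 0, 0, 0, 65],
    [0, 0, 0.18, 0, 0, 0, 65],
    [0, 0, 0.2, 0, 0, 0, 65],
    [0, 0, 0.2, 0, 0, 0, 65],
  ],
)

```text
time: 17.85
eef_pos: [0.5561, -0.4113, 0.1109]
tool_rot: [[0.989, -0.15, 0.004], [-0.149, -0.989, -0.003], [0.005, 0.002, -1.0]]
contact_force: [-0.4, 0.7, -1.4]
gripper_width: 0.0654
gripper_force: 22.6
```

Request:
apply_moves(
  increments=[
    [0, 0.06, 0.02, 0, 0, 0.02, 65],
    [0, 0.15, 0.03, 0, 0, 0.04, 65],
    [0.003, 0.25, 0.03, 0, 0, 0.06, 65],
    [0.005, 0.35, 0.03, 0, 0, 0.08, 65],
    [0.01, 0.45, 0.03, 0, 0, 0.1, 65],
    [0.013, 0.55, 0.03, 0, 0, 0.12, 65],
    [0.013, 0.65, 0.03, 0, 0, 0.138, 65],
    [0.013, 0.72, 0.0, 0, 0, 0.138, 65],
    [0.013, 0.75, -0.05, 0, 0, 0.138, 65],
    [0.013, 0.75, -0.09, 0, 0, 0.138, 65],
    [0.013, 0.75, -0.09, 0, 0, 0.138, 65],
    [0.013, 0.75, -0.09, 0, 0, 0.138, 65],
  ],
)

```text
time: 19.05
eef_pos: [0.5596, -0.0358, 0.0616]
tool_rot: [[0.998, 0.066, -0.003], [0.066, -0.998, -0.0], [-0.003, -0.0, -1.0]]
contact_force: [0.1, 0.0, -0.4]
gripper_width: 0.0655
gripper_force: 22.8
```

Request:
apply_moves(
  increments=[
    [0, 0, 0, 0, 0, 0, 65],
    [0, 0, 0, 0, 0, 0, 65],
  ],
)

```text
time: 19.25
eef_pos: [0.562, -0.0362, 0.0641]
tool_rot: [[0.998, 0.065, 0.002], [0.065, -0.998, -0.0], [0.002, 0.001, -1.0]]
contact_force: [-0.6, -0.2, -0.8]
gripper_width: 0.0652
gripper_force: 22.8
```

Request:
apply_moves(
  increments=[
    [0, 0.002, -0.01, 0, 0, 0, 65],
    [0, 0.002, -0.02, 0, 0, 0, 65],
    [0, 0.002, -0.022, 0, 0, 0, 65],
    [0, 0.002, -0.022, 0, 0, 0, 65],
    [0, 0.002, -0.022, 0, 0, 0, 65],
  ],
)

```text
time: 19.75
eef_pos: [0.561, -0.0342, 0.0519]
tool_rot: [[0.998, 0.067, -0.0], [0.067, -0.998, 0.0], [-0.0, -0.0, -1.0]]
contact_force: [0.6, 0.3, -0.3]
gripper_width: 0.0655
gripper_force: 22.9
```

Request:
apply_moves(
  increments=[
    [0, -0.001, -0.004, 0, 0, 0, 65],
    [0, -0.001, -0.008, 0, 0, 0, 65],
    [0, -0.001, -0.008, 0, 0, 0, 65],
    [0, -0.001, -0.008, 0, 0, 0, 65],
  ],
)

```text
time: 20.15
eef_pos: [0.561, -0.0347, 0.048]
tool_rot: [[0.998, 0.067, -0.0], [0.067, -0.998, 0.0], [-0.0, -0.0, -1.0]]
contact_force: [-0.2, -0.1, -0.7]
gripper_width: 0.0655
gripper_force: 22.9
```

Request:
apply_moves(
  increments=[
    [0, 0, -0.002, 0, 0, 0, 65],
    [0, 0, -0.002, 0, 0, 0, 66],
    [0, 0, -0.002, 0, 0, 0, 68],
    [0, 0, -0.002, 0, 0, 0, 72],
    [0, 0, -0.002, 0, 0, 0, 75],
    [0, 0, 0.05, 0, 0, 0, 75],
    [0, 0, 0.15, 0, 0, 0, 80],
    [0, 0, 0.25, 0, 0, 0, 80],
    [0, 0.1, 0.3, 0, 0, -0.011, 80],
    [0, 0.2, 0.3, 0, 0, -0.011, 80],
    [0, 0.3, 0.3, 0, 0, -0.011, 80],
    [0, 0.4, 0.3, 0, 0, -0.011, 80],
  ],
)

```text
time: 21.35
eef_pos: [0.5611, 0.1615, 0.1987]
tool_rot: [[0.999, 0.049, 0.002], [0.049, -0.999, 0.0], [0.002, -0.0, -1.0]]
contact_force: [1.8, 0.1, 0.4]
gripper_width: 0.0805
gripper_force: 0.0
```

```bash
python3 - <<'E'
from p import *
s,c=snap("w9",False)
for n,x,y in [("spB",.4337,.267),("spC",.56,.272),("spA",.4285,.412),("wL",.548,.42)]: print(n,fitrect(c,x,y,.01,140))
E
```

```text
21.35 [0.5611 0.1615 0.1987] yaw 2.78 [1.8 0.1 0.4] 0.0805 0.0
spB [(array([0.4332, 0.2672]), array([92.58, 67.96, -9.09]))]
spC [(array([0.5598, 0.2716]), array([91.72, 68.23,  2.77]))]
spA [(array([0.428 , 0.4117]), array([92.36, 68.65,  3.6 ]))]
wL [(array([0.5478, 0.4195]), array([91.53, 68.02,  2.41]))]
```

Request:
apply_moves(
  increments=[
    [-0.002, 0.1, 0, 0, 0, 0, 80],
    [-0.002, 0.18, -0.06, 0, 0, 0, 80],
    [-0.002, 0.213, -0.14, 0, 0, 0, 80],
    [-0.002, 0.213, -0.22, 0, 0, 0, 78],
    [-0.002, 0.213, -0.28, 0, 0, 0, 76],
    [-0.002, 0.213, -0.3, 0, 0, 0, 76],
    [-0.002, 0.213, -0.3, 0, 0, 0, 76],
    [-0.002, 0.213, -0.3, 0, 0, 0, 76],
  ],
)

```text
time: 22.2
eef_pos: [0.5613, 0.2668, 0.0494]
tool_rot: [[0.999, 0.049, 0.002], [0.049, -0.999, 0.001], [0.002, -0.001, -1.0]]
contact_force: [0.2, -0.0, 0.1]
gripper_width: 0.0759
gripper_force: 0.0
```

```bash
python3 - <<'E'
from p import *
s,c=snap("w10",False)
print(fitrect(c,.56,.2716,.01,140,half=.07))
E
```

```text
22.2 [0.5613 0.2668 0.0494] yaw 2.81 [ 0.2 -0.   0.1] 0.0759 0.0
[(array([0.5597, 0.2712]), array([91.58, 67.11,  2.84]))]
```

Request:
apply_moves(
  increments=[
    [0, 0, -0.02, 0, 0, 0, 76],
    [0, 0, -0.04, 0, 0, 0, 76],
    [0, 0, -0.06, 0, 0, 0, 76],
    [0, 0, -0.07, 0, 0, 0, 74],
    [0, 0, -0.07, 0, 0, 0, 74],
  ],
)

```text
time: 22.75
eef_pos: [0.5589, 0.266, 0.0116]
tool_rot: [[0.999, 0.05, -0.002], [0.05, -0.999, -0.001], [-0.002, 0.001, -1.0]]
contact_force: [-0.2, -0.5, -0.5]
gripper_width: 0.0734
gripper_force: 0.0
```

```bash
python3 - <<'E'
from p import *
s,c=snap("w11",False)
print(fitrect(c,.56,.2716,.01,140,half=.07))
E
```

```text
22.75 [0.5589 0.266  0.0116] yaw 2.85 [-0.2 -0.5 -0.5] 0.0734 0.0
[(array([0.5595, 0.2704]), array([91.5 , 67.09,  2.96]))]
```

Request:
apply_moves(
  increments=[
    [0.002, 0.005, 0, 0, 0, 0, 76],
    [0.002, 0.0105, 0, 0, 0, 0, 76],
    [0.002, 0.0105, 0, 0, 0, 0, 74],
    [0.002, 0.0105, -0.003, 0, 0, 0, 70],
    [0.002, 0.0105, -0.006, 0, 0, 0, 68],
    [0.002, 0.0105, -0.006, 0, 0, 0, 66],
    [0.002, 0.0105, -0.006, 0, 0, 0, 65],
    [0.002, 0.0105, -0.006, 0, 0, 0, 65],
    [0.002, 0.0105, -0.006, 0, 0, 0, 65],
  ],
)

```text
time: 23.7
eef_pos: [0.561, 0.2715, 0.01]
tool_rot: [[0.999, 0.049, -0.0], [0.049, -0.999, -0.0], [-0.0, 0.0, -1.0]]
contact_force: [0.3, -1.0, -0.4]
gripper_width: 0.0654
gripper_force: 21.4
```

Request:
apply_moves(
  increments=[
    [0, 0, 0.02, 0, 0, 0, 65],
    [0, 0, 0.08, 0, 0, 0, 65],
    [0, 0, 0.16, 0, 0, 0, 65],
    [0, 0, 0.24, 0, 0, 0, 65],
    [0, -0.06, 0.26, 0, 0, 0, 65],
    [0.005, -0.15, 0.26, 0, 0, 0.0105, 65],
    [0.005, -0.25, 0.26, 0, 0, 0.0105, 65],
    [0.005, -0.35, 0.26, 0, 0, 0.0105, 65],
    [0.005, -0.44, 0.26, 0, 0, 0.0105, 65],
    [0.005, -0.53, 0.26, 0, 0, 0.0105, 65],
    [0.005, -0.59, 0.26, 0, 0, 0.0105, 65],
    [0.005, -0.613, 0.24, 0, 0, 0.0105, 65],
  ],
)

```text
time: 24.9
eef_pos: [0.5647, -0.0403, 0.1317]
tool_rot: [[0.998, 0.059, 0.004], [0.059, -0.998, -0.003], [0.004, 0.003, -1.0]]
contact_force: [0.5, 0.1, -1.1]
gripper_width: 0.0657
gripper_force: 21.4
```

Request:
apply_moves(
  increments=[
    [0, 0, -0.04, 0, 0, 0, 65],
    [0, 0, -0.08, 0, 0, 0, 65],
    [0, 0, -0.11, 0, 0, 0, 65],
    [0, 0, -0.12, 0, 0, 0, 65],
    [0, 0, -0.12, 0, 0, 0, 65],
    [0, 0, -0.12, 0, 0, 0, 65],
  ],
)

```text
time: 25.5
eef_pos: [0.5642, -0.0341, 0.0706]
tool_rot: [[0.998, 0.067, 0.001], [0.067, -0.998, 0.0], [0.001, -0.0, -1.0]]
contact_force: [-0.5, -0.7, -0.2]
gripper_width: 0.0655
gripper_force: 21.4
```

Request:
apply_moves(
  increments=[
    [-0.001, -0.002, -0.008, 0, 0, 0, 65],
    [-0.001, -0.002, -0.014, 0, 0, 0, 65],
    [-0.001, -0.002, -0.014, 0, 0, 0, 65],
    [-0.001, -0.002, -0.014, 0, 0, 0, 65],
  ],
)

```text
time: 25.9
eef_pos: [0.563, -0.0359, 0.0631]
tool_rot: [[0.998, 0.066, 0.0], [0.066, -0.998, -0.0], [0.0, 0.0, -1.0]]
contact_force: [0.3, -0.8, -1.0]
gripper_width: 0.0653
gripper_force: 21.4
```

Request:
apply_moves(
  increments=[
    [0.0005, 0.001, -0.003, 0, 0, 0, 65],
    [0.0005, 0.001, -0.007, 0, 0, 0, 65],
    [0.0005, 0.001, -0.007, 0, 0, 0, 65],
    [0.0005, 0.001, -0.007, 0, 0, 0, 65],
  ],
)

```text
time: 26.3
eef_pos: [0.5636, -0.0352, 0.0599]
tool_rot: [[0.998, 0.066, 0.001], [0.066, -0.998, 0.0], [0.001, 0.0, -1.0]]
contact_force: [-0.7, -0.6, 2.7]
gripper_width: 0.0654
gripper_force: 21.7
```

Request:
apply_moves(
  increments=[
    [0, 0, 0, 0, 0, 0, 66],
    [0, 0, 0, 0, 0, 0, 68],
    [0, 0, 0, 0, 0, 0, 72],
    [0, 0, 0, 0, 0, 0, 75],
    [0, 0, 0.05, 0, 0, 0, 75],
    [0, 0, 0.14, 0, 0, 0, 80],
    [0, 0, 0.24, 0, 0, 0, 80],
    [-0.03, 0.08, 0.28, 0, 0, -0.03, 80],
    [-0.08, 0.16, 0.28, 0, 0, -0.06, 80],
    [-0.12, 0.24, 0.28, 0, 0, -0.09, 80],
    [-0.16, 0.32, 0.28, 0, 0, -0.143, 80],
  ],
)

```text
time: 27.4
eef_pos: [0.4824, 0.126, 0.2]
tool_rot: [[0.987, -0.161, 0.001], [-0.161, -0.987, -0.0], [0.001, -0.0, -1.0]]
contact_force: [0.7, 0.1, -0.3]
gripper_width: 0.0798
gripper_force: 0.0
```

Request:
apply_moves(
  increments=[
    [-0.04, 0.07, 0, 0, 0, 0, 80],
    [-0.08, 0.14, 0, 0, 0, 0, 80],
    [-0.1, 0.22, -0.05, 0, 0, 0, 80],
    [-0.1, 0.28, -0.12, 0, 0, 0, 80],
    [-0.1, 0.284, -0.19, 0, 0, 0, 80],
    [-0.1, 0.284, -0.25, 0, 0, 0, 80],
    [-0.1, 0.284, -0.26, 0, 0, 0, 78],
    [-0.1, 0.284, -0.26, 0, 0, 0, 78],
    [-0.1, 0.284, -0.26, 0, 0, 0, 78],
  ],
)

```text
time: 28.3
eef_pos: [0.4345, 0.2671, 0.0709]
tool_rot: [[0.987, -0.159, 0.002], [-0.159, -0.987, 0.001], [0.002, -0.002, -1.0]]
contact_force: [1.0, 0.2, -0.1]
gripper_width: 0.078
gripper_force: 0.0
```

```bash
python3 - <<'E'
from p import *
s,c=snap("w12",False)
print(fitrect(c,.433,.267,.01,140,half=.07))
for n,x,y in [("spA",.4285,.412),("wL",.548,.42)]: print(n,fitrect(c,x,y,.01,140))
E
```

```text
28.3 [0.4345 0.2671 0.0709] yaw -9.12 [ 1.   0.2 -0.1] 0.078 0.0
[(array([0.4337, 0.2666]), array([91.45, 67.12, -9.02]))]
spA [(array([0.4309, 0.4115]), array([86.42, 67.55,  3.25]))]
wL [(array([0.5484, 0.4192]), array([90.8 , 67.03,  2.36]))]
```

Request:
apply_moves(
  increments=[
    [-0.001, -0.001, -0.05, 0, 0, 0, 78],
    [-0.001, -0.001, -0.09, 0, 0, 0, 78],
    [-0.001, -0.001, -0.11, 0, 0, 0, 76],
    [-0.001, -0.001, -0.12, 0, 0, 0, 72],
    [-0.001, -0.001, -0.12, 0, 0, 0, 70],
    [-0.001, -0.001, -0.12, 0, 0, 0, 70],
  ],
)

```text
time: 28.95
eef_pos: [0.4336, 0.2667, 0.0105]
tool_rot: [[0.987, -0.158, 0.002], [-0.158, -0.987, 0.001], [0.001, -0.001, -1.0]]
contact_force: [1.5, 1.1, 0.1]
gripper_width: 0.0702
gripper_force: 0.0
```

Request:
apply_moves(
  increments=[
    [0, 0, -0.003, 0, 0, 0, 68],
    [0, 0, -0.003, 0, 0, 0, 66],
    [0, 0, -0.003, 0, 0, 0, 65],
    [0, 0, -0.003, 0, 0, 0, 65],
    [0, 0, -0.003, 0, 0, 0, 65],
  ],
)

```text
time: 29.45
eef_pos: [0.4333, 0.2664, 0.0087]
tool_rot: [[0.987, -0.158, 0.001], [-0.158, -0.987, 0.0], [0.001, -0.0, -1.0]]
contact_force: [-0.9, -1.3, 5.4]
gripper_width: 0.0652
gripper_force: 22.2
```

Request:
apply_moves(
  increments=[
    [0, 0, 0.02, 0, 0, 0, 65],
    [0, 0, 0.08, 0, 0, 0, 65],
    [0, 0, 0.16, 0, 0, 0, 65],
    [0, 0, 0.25, 0, 0, 0, 65],
    [0.02, -0.05, 0.28, 0, 0, 0.02, 65],
    [0.05, -0.13, 0.28, 0, 0, 0.04, 65],
    [0.08, -0.2, 0.28, 0, 0, 0.06, 65],
    [0.12, -0.28, 0.28, 0, 0, 0.08, 65],
    [0.16, -0.36, 0.28, 0, 0, 0.1, 65],
    [0.2, -0.44, 0.28, 0, 0, 0.12, 65],
    [0.24, -0.52, 0.28, 0, 0, 0.14, 65],
    [0.25, -0.56, 0.28, 0, 0, 0.143, 65],
  ],
)

```text
time: 30.65
eef_pos: [0.5594, -0.0196, 0.1482]
tool_rot: [[0.998, 0.06, 0.001], [0.06, -0.998, -0.002], [0.001, 0.002, -1.0]]
contact_force: [-0.3, 0.3, -0.6]
gripper_width: 0.0654
gripper_force: 22.3
```

Request:
apply_moves(
  increments=[
    [0.007, -0.043, -0.03, 0, 0, 0, 65],
    [0.007, -0.043, -0.08, 0, 0, 0, 65],
    [0.007, -0.043, -0.12, 0, 0, 0, 65],
    [0.007, -0.043, -0.13, 0, 0, 0, 65],
    [0.007, -0.043, -0.13, 0, 0, 0, 65],
    [0.007, -0.043, -0.13, 0, 0, 0, 65],
  ],
)

```text
time: 31.25
eef_pos: [0.562, -0.0349, 0.084]
tool_rot: [[0.998, 0.067, 0.002], [0.067, -0.998, 0.0], [0.002, -0.0, -1.0]]
contact_force: [0.5, -0.2, -0.4]
gripper_width: 0.0657
gripper_force: 22.3
```

Request:
apply_moves(
  increments=[
    [0, 0, -0.014, 0, 0, 0, 65],
    [0, 0, -0.024, 0, 0, 0, 65],
    [0, 0, -0.026, 0, 0, 0, 65],
    [0, 0, -0.026, 0, 0, 0, 65],
    [0, 0, -0.026, 0, 0, 0, 65],
  ],
)

```text
time: 31.75
eef_pos: [0.5614, -0.0353, 0.0701]
tool_rot: [[0.998, 0.066, 0.0], [0.066, -0.998, 0.0], [0.0, 0.0, -1.0]]
contact_force: [-0.2, 0.6, -1.2]
gripper_width: 0.0654
gripper_force: 22.3
```

Request:
apply_moves(
  increments=[
    [0, 0, -0.003, 0, 0, 0, 65],
    [0, 0, -0.004, 0, 0, 0, 65],
    [0, 0, -0.004, 0, 0, 0, 66],
    [0, 0, -0.004, 0, 0, 0, 68],
    [0, 0, -0.004, 0, 0, 0, 72],
    [0, 0, -0.004, 0, 0, 0, 75],
    [0, 0, 0.05, 0, 0, 0, 75],
    [0, 0, 0.14, 0, 0, 0, 80],
    [0, 0, 0.24, 0, 0, 0, 80],
    [-0.03, 0.08, 0.26, 0, 0, 0, 80],
    [-0.08, 0.16, 0.26, 0, 0, 0, 80],
    [-0.12, 0.24, 0.26, 0, 0, 0, 80],
  ],
)

```text
time: 32.95
eef_pos: [0.5008, 0.0859, 0.2011]
tool_rot: [[0.998, 0.065, 0.002], [0.065, -0.998, 0.0], [0.002, 0.0, -1.0]]
contact_force: [-0.1, 0.8, -0.7]
gripper_width: 0.08
gripper_force: 0.0
```

Request:
apply_moves(
  increments=[
    [-0.03, 0.08, 0, 0, 0, 0, 80],
    [-0.06, 0.16, 0, 0, 0, 0, 80],
    [-0.09, 0.24, 0, 0, 0, 0, 80],
    [-0.12, 0.33, 0, 0, 0, 0, 80],
    [-0.14, 0.42, 0, 0, 0, 0, 80],
    [-0.147, 0.5, 0, 0, 0, 0, 80],
    [-0.147, 0.5, 0, 0, 0, 0, 80],
    [-0.147, 0.5, 0, 0, 0, 0, 80],
  ],
)

```text
time: 33.75
eef_pos: [0.427, 0.3358, 0.1999]
tool_rot: [[0.998, 0.069, -0.0], [0.069, -0.998, 0.0], [-0.0, -0.0, -1.0]]
contact_force: [-0.1, -1.0, -0.2]
gripper_width: 0.0801
gripper_force: 0.0
```

```bash
python3 - <<'E'
from p import *
s,c=snap("w13",False)
for n,x,y in [("spA",.4285,.412),("wL",.548,.42)]: print(n,fitrect(c,x,y,.01,140))
print(s["joint_pos"].round(2))
E
```

```text
33.75 [0.427  0.3358 0.1999] yaw 3.97 [-0.1 -1.  -0.2] 0.0801 0.0
spA [(array([0.4284, 0.4105]), array([92.67, 68.76,  3.34]))]
wL [(array([0.5761, 0.4448]), array([92.26, 68.38,  2.28]))]
[-0.15  0.3  -0.68  1.87  0.22  1.04 -2.42]
```

Window L has been knocked to (0.576, 0.445). I'll re-measure it when its turn comes. Spacer A goes first.

Request:
apply_moves(
  increments=[
    [0.003, 0.08, -0.05, 0, 0, -0.006, 80],
    [0.003, 0.149, -0.13, 0, 0, -0.006, 80],
    [0.003, 0.149, -0.21, 0, 0, -0.006, 78],
    [0.003, 0.149, -0.27, 0, 0, -0.006, 78],
    [0.003, 0.149, -0.28, 0, 0, -0.006, 78],
    [0.003, 0.149, -0.28, 0, 0, -0.006, 78],
    [0.003, 0.149, -0.28, 0, 0, -0.006, 78],
  ],
)

```text
time: 34.5
eef_pos: [0.4311, 0.4092, 0.0618]
tool_rot: [[0.999, 0.055, 0.003], [0.055, -0.999, 0.002], [0.003, -0.001, -1.0]]
contact_force: [0.3, -0.1, 0.0]
gripper_width: 0.0781
gripper_force: 0.0
```

```bash
python3 - <<'E'
from p import *
s,c=snap("w14",False)
for n,x,y in [("spA",.4285,.411),("wL",.576,.445)]: print(n,fitrect(c,x,y,.01,140,half=.07))
E
```

```text
34.5 [0.4311 0.4092 0.0618] yaw 3.13 [ 0.3 -0.1  0. ] 0.0781 0.0
spA [(array([0.4283, 0.4102]), array([91.59, 67.1 ,  3.42]))]
wL []
```

Request:
apply_moves(
  increments=[
    [0, 0.001, -0.05, 0, 0, 0.002, 78],
    [0, 0.001, -0.08, 0, 0, 0.002, 78],
    [0, 0.001, -0.096, 0, 0, 0.002, 76],
    [0, 0.001, -0.1, 0, 0, 0.002, 72],
    [0, 0.001, -0.1, 0, 0, 0.002, 70],
    [0, 0.001, -0.1, 0, 0, 0.002, 70],
  ],
)

```text
time: 35.15
eef_pos: [0.4296, 0.4103, 0.0108]
tool_rot: [[0.998, 0.06, 0.001], [0.06, -0.998, 0.001], [0.001, -0.001, -1.0]]
contact_force: [-0.2, -0.2, 0.5]
gripper_width: 0.0702
gripper_force: 0.0
```

Request:
apply_moves(
  increments=[
    [0, 0, -0.003, 0, 0, 0, 68],
    [0, 0, -0.003, 0, 0, 0, 66],
    [0, 0, -0.003, 0, 0, 0, 65],
    [0, 0, -0.003, 0, 0, 0, 65],
    [0, 0, -0.003, 0, 0, 0, 65],
  ],
)

```text
time: 35.65
eef_pos: [0.4296, 0.4101, 0.0091]
tool_rot: [[0.998, 0.06, 0.001], [0.06, -0.998, 0.001], [0.001, -0.001, -1.0]]
contact_force: [-0.5, -0.6, 4.0]
gripper_width: 0.0658
gripper_force: 22.1
```

Request:
apply_moves(
  increments=[
    [0, 0, 0.02, 0, 0, 0, 65],
    [0, 0, 0.08, 0, 0, 0, 65],
    [0, 0, 0.16, 0, 0, 0, 65],
    [0, 0, 0.25, 0, 0, 0, 65],
    [0.015, -0.05, 0.29, 0, 0, 0.004, 65],
    [0.04, -0.13, 0.29, 0, 0, 0.004, 65],
    [0.065, -0.21, 0.29, 0, 0, 0.004, 65],
    [0.09, -0.3, 0.29, 0, 0, 0.004, 65],
    [0.115, -0.39, 0.29, 0, 0, 0.004, 65],
    [0.14, -0.48, 0.29, 0, 0, 0.004, 65],
    [0.17, -0.56, 0.29, 0, 0, 0.004, 65],
    [0.19, -0.63, 0.29, 0, 0, 0.004, 65],
  ],
)

```text
time: 36.85
eef_pos: [0.5247, 0.0916, 0.1537]
tool_rot: [[0.998, 0.064, 0.0], [0.064, -0.998, -0.001], [0.0, 0.001, -1.0]]
contact_force: [0.1, 0.4, 0.4]
gripper_width: 0.0654
gripper_force: 22.1
```

Request:
apply_moves(
  increments=[
    [0.03, -0.08, 0, 0, 0, 0, 65],
    [0.06, -0.16, 0, 0, 0, 0, 65],
    [0.077, -0.24, 0, 0, 0, 0, 65],
    [0.077, -0.26, -0.03, 0, 0, 0, 65],
    [0.077, -0.26, -0.08, 0, 0, 0, 65],
    [0.077, -0.26, -0.11, 0, 0, 0, 65],
    [0.077, -0.26, -0.12, 0, 0, 0, 65],
    [0.077, -0.26, -0.12, 0, 0, 0, 65],
    [0.077, -0.26, -0.12, 0, 0, 0, 65],
  ],
)

```text
time: 37.75
eef_pos: [0.5633, -0.0342, 0.0942]
tool_rot: [[0.998, 0.068, 0.001], [0.068, -0.998, 0.0], [0.001, -0.0, -1.0]]
contact_force: [0.6, 1.2, -0.5]
gripper_width: 0.0654
gripper_force: 22.1
```

Request:
apply_moves(
  increments=[
    [0, -0.001, -0.014, 0, 0, 0, 65],
    [0, -0.001, -0.024, 0, 0, 0, 65],
    [0, -0.001, -0.026, 0, 0, 0, 65],
    [0, -0.001, -0.026, 0, 0, 0, 65],
    [0, -0.001, -0.026, 0, 0, 0, 65],
  ],
)

```text
time: 38.25
eef_pos: [0.5629, -0.0358, 0.0806]
tool_rot: [[0.998, 0.066, 0.0], [0.066, -0.998, 0.0], [0.0, -0.0, -1.0]]
contact_force: [0.4, -0.2, -0.9]
gripper_width: 0.0651
gripper_force: 22.1
```

Request:
apply_moves(
  increments=[
    [0, 0.0015, -0.002, 0, 0, 0, 65],
    [0, 0.0015, -0.004, 0, 0, 0, 65],
    [0, 0.0015, -0.004, 0, 0, 0, 65],
    [0, 0.0015, -0.004, 0, 0, 0, 66],
    [0, 0.0015, -0.004, 0, 0, 0, 68],
    [0, 0.0015, -0.004, 0, 0, 0, 72],
    [0, 0.0015, -0.004, 0, 0, 0, 75],
    [0, 0, 0.05, 0, 0, 0, 75],
    [0, 0, 0.14, 0, 0, 0, 80],
    [-0.04, 0, 0.24, 0, 0, 0, 80],
    [-0.12, 0.04, 0.3, 0, 0, 0, 80],
    [-0.16, 0.08, 0.34, 0, 0, 0, 80],
  ],
)

```text
time: 39.45
eef_pos: [0.4821, 0.0035, 0.2526]
tool_rot: [[0.998, 0.063, 0.002], [0.063, -0.998, -0.001], [0.002, 0.001, -1.0]]
contact_force: [-0.1, -0.1, 0.4]
gripper_width: 0.0798
gripper_force: 0.0
```

Request:
apply_moves(
  increments=[
    [0, 0, 0, 0, 0, 0, 80],
    [0, 0, 0, 0, 0, 0, 80],
  ],
)

```text
time: 39.65
eef_pos: [0.483, 0.0045, 0.2514]
tool_rot: [[0.998, 0.068, 0.003], [0.068, -0.998, -0.002], [0.002, 0.002, -1.0]]
contact_force: [-0.1, 0.1, -0.1]
gripper_width: 0.0798
gripper_force: 0.0
```

```bash
python3 - <<'E'
from p import *
s,c=snap("w15",False)
print(c["cam_to_world"][:3,3])
for t in (150,): print(fitrect(c,.576,.445,.01,t))
im=ortho(c,.562,-.035,.08,.08,.0002,True);cv2.imwrite("pics/w15.png",im[100:700,50:750])
E
```

```text
39.65 [0.483  0.0045 0.2514] yaw 3.87 [-0.1  0.1 -0.1] 0.0798 0.0
[0.55622534 0.01004393 0.38136554]
[]
```

View pics/w15.png

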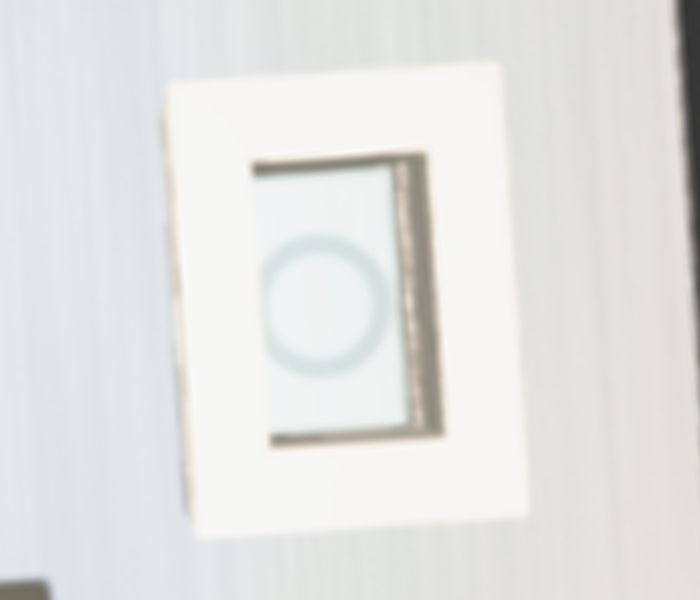

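The top frame's corners are at (168,85), (500,62), (527,515) and (195,540). That puts it square and within 0.5 mm of target, with the inner walls in line. Next is the second window.

Request:
apply_moves(
  increments=[
    [0.02, 0.09, -0.01, 0, 0, 0, 80],
    [0.04, 0.18, -0.02, 0, 0, 0, 80],
    [0.06, 0.27, -0.04, 0, 0, 0, 80],
    [0.08, 0.36, -0.06, 0, 0, -0.017, 80],
    [0.1, 0.45, -0.08, 0, 0, -0.017, 80],
    [0.12, 0.54, -0.1, 0, 0, -0.017, 80],
    [0.134, 0.63, -0.1, 0, 0, -0.017, 80],
    [0.134, 0.712, -0.1, 0, 0, -0.017, 80],
    [0.134, 0.712, -0.1, 0, 0, -0.017, 80],
    [0.134, 0.712, -0.1, 0, 0, -0.017, 80],
  ],
)

```text
time: 40.7
eef_pos: [0.5492, 0.361, 0.1979]
tool_rot: [[0.999, 0.041, -0.004], [0.041, -0.999, -0.001], [-0.004, 0.001, -1.0]]
contact_force: [-0.3, -0.1, -0.6]
gripper_width: 0.0801
gripper_force: 0.0
```

```bash
python3 - <<'E'
from p import *
s,c=snap("w16",True)
for t in(130,150):print(fitrect(c,.576,.445,.01,t))
E
```

```text
40.7 [0.5492 0.361  0.1979] yaw 2.37 [-0.3 -0.1 -0.6] 0.0801 0.0
[(array([0.5758, 0.4449]), array([92.88, 68.79,  2.34]))]
[(array([0.5758, 0.4449]), array([92.34, 68.32,  2.46]))]
```

View pics/w16.png

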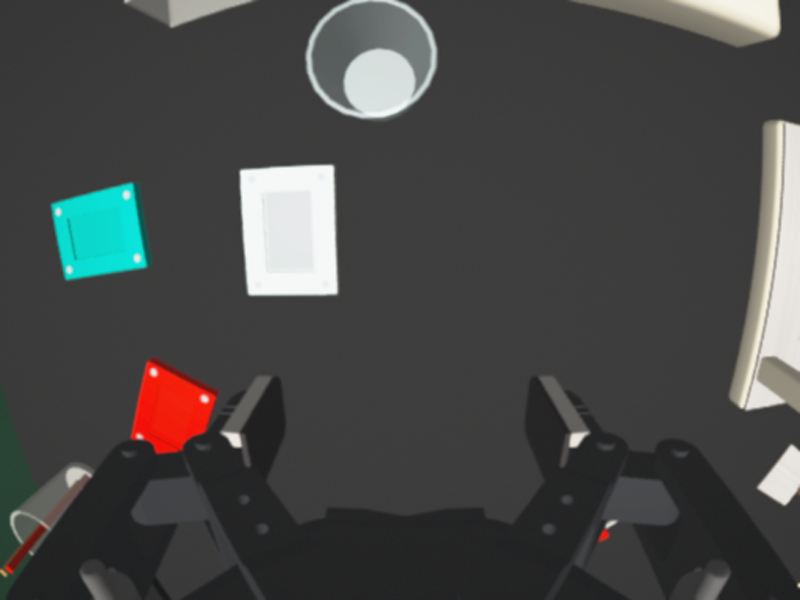

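The pale window is at (290,230). The turquoise (100,230) and red (175,405) look-alikes are clear of it, and so is the beaker at (372,60). Going down on the pale window.

Request:
apply_moves(
  increments=[
    [0.03, 0.08, -0.02, 0, 0, 0, 80],
    [0.052, 0.15, -0.06, 0, 0, 0, 80],
    [0.052, 0.168, -0.14, 0, 0, 0, 80],
    [0.052, 0.168, -0.22, 0, 0, 0, 78],
    [0.052, 0.168, -0.27, 0, 0, 0, 78],
    [0.052, 0.168, -0.28, 0, 0, 0, 76],
    [0.052, 0.168, -0.28, 0, 0, 0, 76],
    [0.052, 0.168, -0.28, 0, 0, 0, 76],
  ],
)

```text
time: 41.55
eef_pos: [0.5776, 0.4439, 0.0624]
tool_rot: [[0.999, 0.037, 0.003], [0.037, -0.999, 0.002], [0.003, -0.001, -1.0]]
contact_force: [0.6, -0.2, 0.9]
gripper_width: 0.0759
gripper_force: 0.0
```

```bash
python3 - <<'E'
from p import *
s,c=snap("w17",False)
for t in(130,150):print(fitrect(c,.576,.445,.01,t,half=.07))
E
```

```text
41.55 [0.5776 0.4439 0.0624] yaw 2.14 [ 0.6 -0.2  0.9] 0.0759 0.0
[(array([0.5757, 0.4446]), array([92.24, 67.57,  2.44]))]
[(array([0.5757, 0.4446]), array([91.76, 67.25,  2.44]))]
```

Request:
apply_moves(
  increments=[
    [0, 0.001, -0.05, 0, 0, 0.002, 76],
    [0, 0.001, -0.08, 0, 0, 0.002, 76],
    [0, 0.001, -0.096, 0, 0, 0.002, 75],
    [0, 0.001, -0.101, 0, 0, 0.002, 72],
    [0, 0.001, -0.101, 0, 0, 0.002, 70],
    [0, 0.001, -0.101, 0, 0, 0.002, 70],
  ],
)

```text
time: 42.2
eef_pos: [0.5762, 0.4453, 0.011]
tool_rot: [[0.999, 0.042, 0.001], [0.042, -0.999, 0.001], [0.001, -0.001, -1.0]]
contact_force: [0.6, -0.6, 0.1]
gripper_width: 0.0701
gripper_force: 0.0
```

Request:
apply_moves(
  increments=[
    [0, -0.001, -0.003, 0, 0, 0, 68.5],
    [0, -0.001, -0.003, 0, 0, 0, 67],
    [0, -0.001, -0.003, 0, 0, 0, 66],
    [0, -0.001, -0.003, 0, 0, 0, 65.7],
    [0, -0.001, -0.003, 0, 0, 0, 65.5],
    [0, -0.001, -0.003, 0, 0, 0, 65.5],
  ],
)

```text
time: 42.8
eef_pos: [0.576, 0.4442, 0.0089]
tool_rot: [[0.999, 0.042, 0.0], [0.042, -0.999, 0.0], [0.0, -0.0, -1.0]]
contact_force: [0.1, -0.6, 2.3]
gripper_width: 0.0654
gripper_force: 11.1
```

Request:
apply_moves(
  increments=[
    [0, 0, 0.02, 0, 0, 0, 65.5],
    [0, 0, 0.06, 0, 0, 0, 65.5],
    [0, 0, 0.14, 0, 0, 0, 65.5],
    [0, 0, 0.22, 0, 0, 0, 65.5],
    [0, 0, 0.3, 0, 0, 0, 65.5],
    [0, 0, 0.3, 0, 0, 0, 65.5],
    [0, 0, 0.3, 0, 0, 0, 65.5],
  ],
)

```text
time: 43.5
eef_pos: [0.5765, 0.4456, 0.1622]
tool_rot: [[0.999, 0.043, 0.004], [0.043, -0.999, 0.003], [0.004, -0.003, -1.0]]
contact_force: [0.1, -0.0, -1.4]
gripper_width: 0.0657
gripper_force: 11.2
```

Request:
apply_moves(
  increments=[
    [0, -0.05, 0, 0, 0, 0, 65.5],
    [-0.004, -0.13, 0, 0, 0, 0.015, 65.5],
    [-0.006, -0.22, 0, 0, 0, 0.015, 65.5],
    [-0.01, -0.31, 0, 0, 0, 0.015, 65.5],
    [-0.012, -0.4, 0, 0, 0, 0.015, 65.5],
    [-0.016, -0.49, 0, 0, 0, 0.015, 65.5],
    [-0.02, -0.58, 0, 0, 0, 0.015, 65.5],
    [-0.024, -0.67, 0, 0, 0, 0.015, 65.5],
    [-0.027, -0.76, 0, 0, 0, 0.015, 65.5],
    [-0.027, -0.85, 0, 0, 0, 0.015, 65.5],
    [-0.027, -0.92, 0, 0, 0, 0.015, 65.5],
    [-0.027, -0.958, 0, 0, 0, 0.015, 65.5],
  ],
)

```text
time: 44.7
eef_pos: [0.5603, -0.0404, 0.1567]
tool_rot: [[0.998, 0.06, -0.004], [0.06, -0.998, -0.002], [-0.004, 0.002, -1.0]]
contact_force: [0.9, -0.2, -1.7]
gripper_width: 0.0654
gripper_force: 11.3
```

Request:
apply_moves(
  increments=[
    [0, 0, -0.03, 0, 0, 0, 65.5],
    [0, 0, -0.07, 0, 0, 0, 65.5],
    [0, 0, -0.1, 0, 0, 0, 65.5],
    [0, 0, -0.11, 0, 0, 0, 65.5],
    [0, 0, -0.11, 0, 0, 0, 65.5],
    [0, 0, -0.11, 0, 0, 0, 65.5],
  ],
)

```text
time: 45.3
eef_pos: [0.5626, -0.0339, 0.1037]
tool_rot: [[0.998, 0.067, 0.0], [0.067, -0.998, 0.0], [0.0, -0.0, -1.0]]
contact_force: [0.6, 0.4, -0.8]
gripper_width: 0.0656
gripper_force: 11.2
```

Request:
apply_moves(
  increments=[
    [0, -0.002, -0.014, 0, 0, 0, 65.5],
    [0, -0.002, -0.024, 0, 0, 0, 65.5],
    [0, -0.002, -0.026, 0, 0, 0, 65.5],
    [0, -0.002, -0.026, 0, 0, 0, 65.5],
    [0, -0.002, -0.026, 0, 0, 0, 65.5],
  ],
)

```text
time: 45.8
eef_pos: [0.5624, -0.0358, 0.0906]
tool_rot: [[0.998, 0.066, 0.0], [0.066, -0.998, 0.0], [0.0, 0.0, -1.0]]
contact_force: [0.0, 0.3, -1.7]
gripper_width: 0.0656
gripper_force: 11.2
```

Request:
apply_moves(
  increments=[
    [0, 0.0015, -0.002, 0, 0, 0, 65.5],
    [0, 0.0015, -0.004, 0, 0, 0, 65.5],
    [0, 0.0015, -0.004, 0, 0, 0, 65.5],
    [0, 0.0015, -0.004, 0, 0, 0, 66.5],
    [0, 0.0015, -0.004, 0, 0, 0, 69],
    [0, 0.0015, -0.004, 0, 0, 0, 73],
    [0, 0.0015, -0.004, 0, 0, 0, 76],
    [0, 0, 0.05, 0, 0, 0, 76],
    [0, 0, 0.14, 0, 0, 0, 76],
    [-0.06, 0, 0.22, 0, 0, 0, 60],
    [-0.15, 0, 0.3, 0, 0, 0, 40],
    [-0.2, 0, 0.38, 0, 0, 0, 20],
  ],
)

```text
time: 47.0
eef_pos: [0.4637, -0.0356, 0.2749]
tool_rot: [[0.998, 0.066, -0.003], [0.066, -0.998, 0.0], [-0.003, -0.001, -1.0]]
contact_force: [-0.6, -2.3, 0.0]
gripper_width: 0.0329
gripper_force: 0.0
```

Request:
apply_moves(
  increments=[
    [0, 0, 0.04, 0, 0, 0, 40],
    [0, 0, 0.04, 0, 0, 0, 40],
    [0, 0, 0.04, 0, 0, 0, 40],
  ],
)

```text
time: 47.3
eef_pos: [0.4664, -0.0359, 0.2948]
tool_rot: [[0.998, 0.066, 0.001], [0.066, -0.998, -0.001], [0.001, 0.001, -1.0]]
contact_force: [-0.1, -0.2, -1.1]
gripper_width: 0.0398
gripper_force: 0.0
```

```bash
python3 - <<'E'
from p import *
s,c=snap("w18",True)
im=ortho(c,.562,-.035,.09,.07,.0003,True)
sc=read_camera("scene");pickle.dump(sc,open("sc.pkl","wb"))
K=sc["image"][185:310,190:310]
w=cv2.resize(c["image"],(620,465));K=cv2.resize(K,(448,466),interpolation=cv2.INTER_CUBIC)
cv2.imwrite("pics/w18.png",np.hstack([cv2.resize(c["image"][0:260,130:330],(352,458),interpolation=cv2.INTER_CUBIC),cv2.resize(K,(440,458))]))
cv2.imwrite("pics/w18o.png",im)
m=((im.min(2)>215)*255).astype(np.uint8);print(rects(im,m,.562,-.035,.07,.0003,3000,9000))
E
```

```text
47.3 [ 0.4664 -0.0359  0.2948] yaw 3.77 [-0.1 -0.2 -1.1] 0.0398 0.0
[]
```

View pics/w18.png

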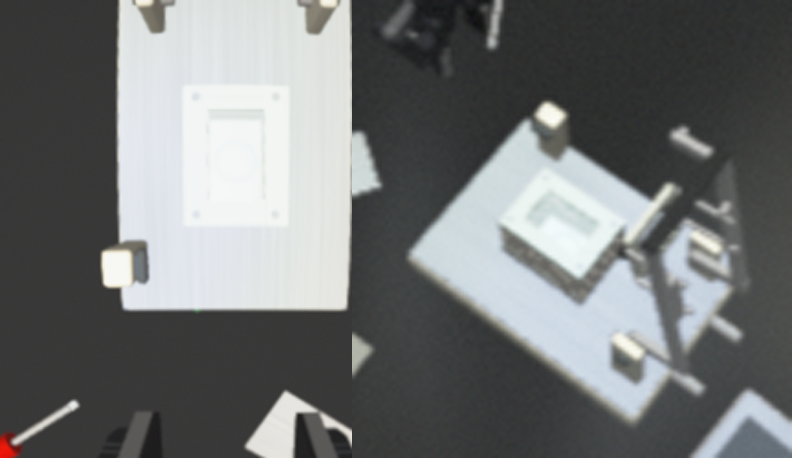

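The stack is square under the catch and towers: the top window sits at (183–289, 87–226) in the crop, and the pile's side faces are in line. Next I'll turn the tool 90° and go above the bail's bar, computed at about (0.686, -0.027, 0.29), which agrees with the top view.

Request:
apply_moves(
  increments=[
    [0, 0, 0.14, 0, 0, 0.08, 50],
    [0, 0, 0.14, 0, 0, 0.16, 50],
    [0, 0, 0.14, 0, 0, 0.26, 50],
    [0, 0, 0.14, 0, 0, 0.35, 50],
    [0, 0, 0.14, 0, 0, 0.44, 50],
    [0, 0, 0.14, 0, 0, 0.53, 50],
    [0, 0, 0.14, 0, 0, 0.62, 50],
    [0, 0, 0.14, 0, 0, 0.71, 50],
    [0, 0, 0.14, 0, 0, 0.8, 50],
    [0, 0, 0.14, 0, 0, 0.89, 50],
    [0, 0, 0.14, 0, 0, 0.98, 50],
    [0, 0, 0.14, 0, 0, 1.0, 50],
  ],
)

```text
time: 48.6
eef_pos: [0.4659, -0.0357, 0.3625]
tool_rot: [[-0.07, 0.998, -0.004], [0.998, 0.07, 0.002], [0.002, -0.004, -1.0]]
contact_force: [-0.2, 0.3, 0.1]
gripper_width: 0.05
gripper_force: 0.0
```

Request:
apply_moves(
  increments=[
    [0.06, 0, 0, 0, 0, 0, 50],
    [0.15, 0, 0, 0, 0, 0, 50],
    [0.24, 0.01, 0, 0, 0, 0, 50],
    [0.33, 0.015, 0, 0, 0, 0, 50],
    [0.4, 0.018, 0, 0, 0, 0, 50],
    [0.44, 0.018, 0, 0, 0, 0, 50],
    [0.44, 0.018, 0, 0, 0, 0, 50],
    [0.44, 0.018, 0, 0, 0, 0, 50],
    [0.44, 0.018, 0, 0, 0, 0, 50],
  ],
)

```text
time: 49.5
eef_pos: [0.6853, -0.0266, 0.3637]
tool_rot: [[-0.067, 0.998, -0.002], [0.998, 0.067, -0.0], [0.0, -0.002, -1.0]]
contact_force: [0.9, -1.0, 0.6]
gripper_width: 0.0498
gripper_force: 0.0
```

```bash
python3 - <<'E'
from p import *
s,c=pickle.load(open("w18.pkl","rb"))
k=[pix2w(c,130+a/1.76,b/1.7615,.09,s=1)[:2] for a,b in((183,87),(289,87),(289,226),(183,226))]
print(np.mean(k,0),np.round(k,4).tolist())
s,c=snap("w19",False)
sc=read_camera("scene");P=np.array([[.6862,-.0268,.29],[.6883,-.0588,.29],[.684,.005,.29]])
uv=project(sc,P,False);print(uv)
i=sc["image"][130:320,180:400].copy()
t=read_camera("top");ut=project(t,P,False);print(ut)
a=cv2.resize(i,(463,400),interpolation=cv2.INTER_CUBIC);b=cv2.resize(t["image"][90:210,230:330],(333,400),interpolation=cv2.INTER_CUBIC)
cv2.imwrite("pics/w19.png",np.hstack([a,b]))
E
```

```text
[ 0.56171822 -0.03500468] [[0.6043, 0.0012], [0.609, -0.0653], [0.5191, -0.0717], [0.5145, -0.0042]]
49.5 [ 0.6853 -0.0266  0.3637] yaw 93.82 [ 0.9 -1.   0.6] 0.0498 0.0
[[280.811   239.3855 ]
 [273.84335 248.3581 ]
 [287.50696 230.69585]]
[[278.5848   120.05035 ]
 [288.33667  119.159515]
 [268.89026  120.96912 ]]
```

View pics/w19.png

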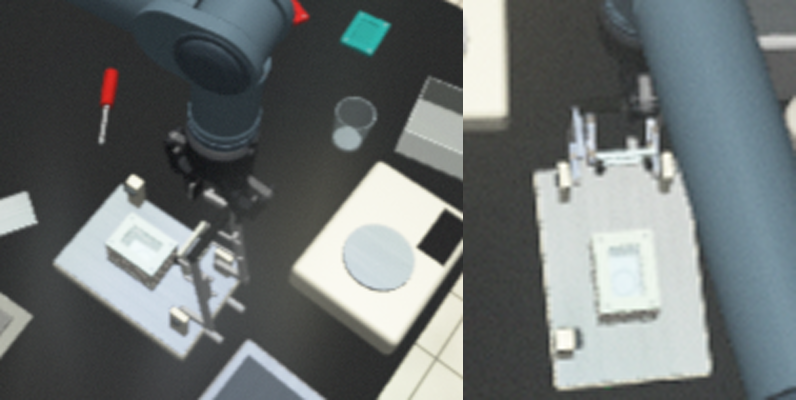

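The stack measures (0.5617, -0.0350), on target. The predicted bar position, (278.6,120) in the raw top image, matches the black bar seen there at (279,120). Descending to pinch it.

Request:
apply_moves(
  increments=[
    [0.002, 0, -0.05, 0, 0, 0, 50],
    [0.002, 0, -0.1, 0, 0, 0, 50],
    [0.002, 0, -0.135, 0, 0, 0, 50],
    [0.002, 0, -0.15, 0, 0, 0, 50],
    [0.002, 0, -0.15, 0, 0, 0, 50],
    [0.002, 0, -0.15, 0, 0, 0, 50],
  ],
)

```text
time: 50.25
eef_pos: [0.6877, -0.0268, 0.2912]
tool_rot: [[-0.066, 0.998, 0.002], [0.998, 0.066, -0.0], [-0.0, 0.002, -1.0]]
contact_force: [0.4, 0.3, 0.6]
gripper_width: 0.0501
gripper_force: 0.0
```

Request:
apply_moves(
  increments=[
    [0, 0, 0, 0, 0, 0, 30],
    [0, 0, 0, 0, 0, 0, 20],
    [0, 0, 0, 0, 0, 0, 8],
    [0, 0, 0, 0, 0, 0, 8],
    [0, 0, 0, 0, 0, 0, 8],
    [0, 0, 0, 0, 0, 0, 8],
  ],
  newtons=40,
)

```text
time: 50.85
eef_pos: [0.6856, -0.0268, 0.2912]
tool_rot: [[-0.066, 0.998, -0.004], [0.998, 0.066, -0.001], [-0.001, -0.004, -1.0]]
contact_force: [-6.3, -1.1, 4.0]
gripper_width: 0.0124
gripper_force: 39.3
```

Request:
apply_moves(
  increments=[
    [-0.029, -0.002, 0, 0, 0, 0, 8],
    [-0.0585, -0.004, -0.0015, 0, 0, 0, 8],
    [-0.087, -0.006, -0.005, 0, 0, 0, 8],
    [-0.116, -0.008, -0.011, 0, 0, 0, 8],
    [-0.144, -0.0095, -0.019, 0, 0, 0, 8],
    [-0.172, -0.0115, -0.0285, 0, 0, 0, 8],
  ],
)

```text
time: 51.45
eef_pos: [0.6038, -0.0323, 0.2781]
tool_rot: [[-0.066, 0.998, 0.009], [0.998, 0.066, 0.0], [-0.001, 0.009, -1.0]]
contact_force: [2.8, 0.0, 2.5]
gripper_width: 0.0126
gripper_force: 41.0
```

Request:
apply_moves(
  increments=[
    [-0.027, -0.002, -0.0115, 0, 0, 0, 8],
    [-0.053, -0.0035, -0.025, 0, 0, 0, 8],
    [-0.078, -0.005, -0.0405, 0, 0, 0, 8],
    [-0.102, -0.007, -0.0575, 0, 0, 0, 8],
    [-0.1245, -0.0085, -0.076, 0, 0, 0, 8],
    [-0.1455, -0.0095, -0.096, 0, 0, 0, 8],
    [-0.1655, -0.011, -0.1175, 0, 0, 0, 8],
    [-0.1835, -0.012, -0.1405, 0, 0, 0, 8],
    [-0.2, -0.0135, -0.1645, 0, 0, 0, 8],
    [-0.215, -0.0145, -0.19, 0, 0, 0, 8],
  ],
)

```text
time: 52.45
eef_pos: [0.4943, -0.0396, 0.1809]
tool_rot: [[-0.066, 0.998, 0.003], [0.998, 0.066, -0.0], [-0.0, 0.003, -1.0]]
contact_force: [0.9, 0.7, 1.2]
gripper_width: 0.0123
gripper_force: 45.4
```

Request:
apply_moves(
  increments=[
    [-0.0065, -0.0005, -0.013, 0, 0, 0, 8],
    [-0.013, -0.001, -0.026, 0, 0, 0, 8],
    [-0.019, -0.001, -0.04, 0, 0, 0, 8],
    [-0.0245, -0.0015, -0.053, 0, 0, 0, 8],
    [-0.029, -0.002, -0.067, 0, 0, 0, 8],
    [-0.0335, -0.002, -0.081, 0, 0, 0, 8],
    [-0.0335, -0.002, -0.081, 0, 0, 0, 8],
  ],
)

```text
time: 53.15
eef_pos: [0.4768, -0.0408, 0.1395]
tool_rot: [[-0.066, 0.998, -0.001], [0.998, 0.066, 0.0], [0.0, -0.001, -1.0]]
contact_force: [-2.2, 0.8, 6.0]
gripper_width: 0.0122
gripper_force: 47.3
```

Tracking well, so I'll press the last part down to the stop.

Request:
apply_moves(
  increments=[
    [-0.003, 0, -0.01, 0, 0, 0, 8],
    [-0.005, -0.0005, -0.018, 0, 0, 0, 8],
    [-0.0065, -0.0005, -0.026, 0, 0, 0, 8],
    [-0.008, -0.0005, -0.032, 0, 0, 0, 8],
    [-0.009, -0.001, -0.038, 0, 0, 0, 8],
    [-0.009, -0.001, -0.04, 0, 0, 0, 8],
    [-0.009, -0.001, -0.04, 0, 0, 0, 8],
  ],
)

```text
time: 53.85
eef_pos: [0.4718, -0.0411, 0.1202]
tool_rot: [[-0.066, 0.998, -0.002], [0.998, 0.066, -0.0], [-0.0, -0.002, -1.0]]
contact_force: [-3.5, 0.7, 7.9]
gripper_width: 0.0127
gripper_force: 48.2
```

Request:
apply_moves(
  increments=[
    [0, 0, -0.004, 0, 0, 0, 8],
    [0, 0, -0.008, 0, 0, 0, 8],
    [0, 0, -0.008, 0, 0, 0, 8],
  ],
)

```text
time: 54.15
eef_pos: [0.4716, -0.0412, 0.119]
tool_rot: [[-0.066, 0.998, -0.005], [0.998, 0.066, -0.003], [-0.002, -0.006, -1.0]]
contact_force: [-11.4, 1.1, 29.7]
gripper_width: 0.0123
gripper_force: 50.7
```

```bash
python3 - <<'E'
from p import *
s,c=snap("w20",False)
sc=read_camera("scene");print(project(sc,np.array([[.487,.036,.1],[.476,-.041,.125],[.562,-.035,.09]]),False))
a=cv2.resize(sc["image"][180:310,190:320],(400,400),interpolation=cv2.INTER_CUBIC)
b=cv2.resize(c["image"][0:300,56:456],(400,300));b=cv2.copyMakeBorder(b,0,100,0,0,cv2.BORDER_CONSTANT)
cv2.imwrite("pics/w20.png",np.hstack([a,b]))
E
```

```text
54.15 [ 0.4716 -0.0412  0.119 ] yaw 93.78 [-11.4   1.1  29.7] 0.0123 50.656678676605225
[[243.68619 216.09294]
 [224.97664 226.38539]
 [246.56154 245.40944]]
```

View pics/w20.png

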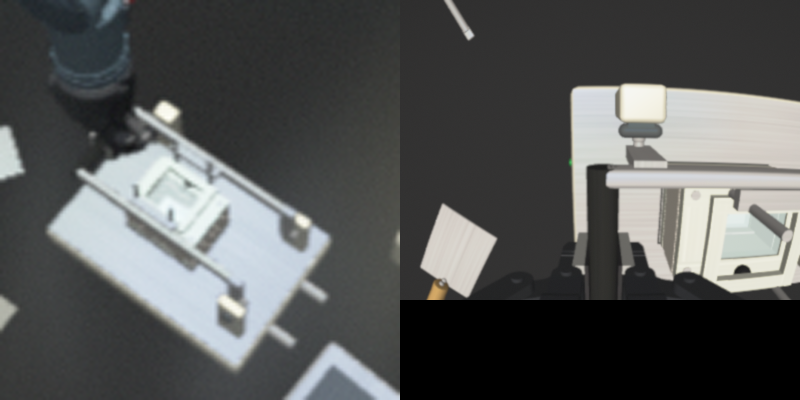

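The left panel shows the bail level over the upright stack, with the pin at the catch, and the 30 N reaction means the end stop is reached. I'll open in place without lifting, then withdraw straight up.

Request:
apply_moves(
  increments=[
    [0, 0, 0.002, 0, 0, 0, 20],
    [0, 0, 0.002, 0, 0, 0, 35],
    [0, 0, 0.002, 0, 0, 0, 50],
    [0, 0, 0.002, 0, 0, 0, 50],
    [0, 0, 0.002, 0, 0, 0, 50],
    [0, 0, 0.03, 0, 0, 0, 50],
    [0, 0, 0.08, 0, 0, 0, 50],
    [0, 0, 0.16, 0, 0, 0, 50],
    [0, 0, 0.26, 0, 0, 0, 50],
    [-0.08, -0.1, 0.3, 0, 0, 0, 50],
    [-0.08, -0.2, 0.34, 0, 0, 0, 50],
    [-0.08, -0.2, 0.34, 0, 0, 0, 50],
  ],
)

```text
time: 55.45
eef_pos: [0.432, -0.1463, 0.2893]
tool_rot: [[-0.06, 0.998, 0.004], [0.998, 0.06, -0.005], [-0.005, 0.003, -1.0]]
contact_force: [0.1, 0.0, -1.4]
gripper_width: 0.05
gripper_force: 0.0
```

```bash
python3 - <<'E'
from p import *
s,c=snap("w21",False)
sc=read_camera("scene")
cv2.imwrite("pics/w21.png",cv2.resize(sc["image"][150:384,100:412],(800,600),interpolation=cv2.INTER_CUBIC))
E
```

```text
55.45 [ 0.432  -0.1463  0.2893] yaw 93.45 [ 0.1  0.  -1.4] 0.05 0.0
```

View pics/w21.png

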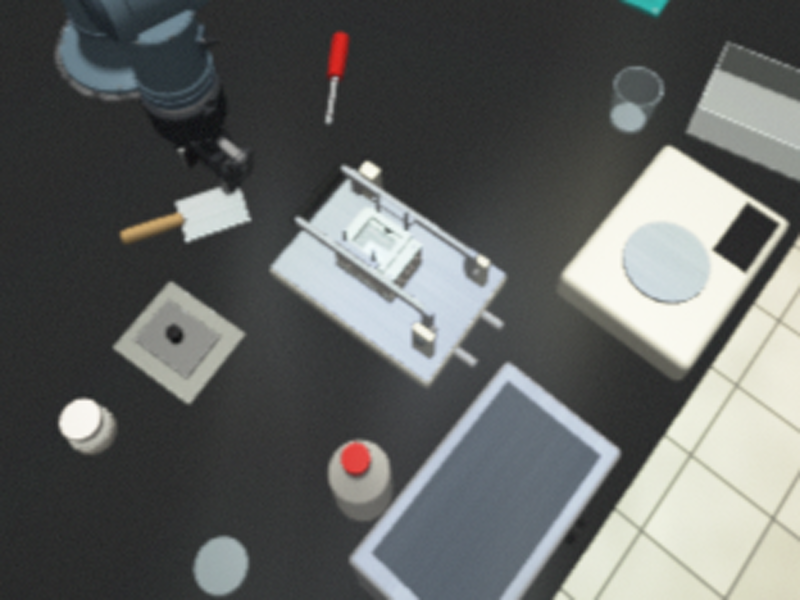

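The bail stays down with its bar at (320,195), held at the catch post at (370,178). The stack is at (380,240), and the cover is on the mat at (180,340). Nothing else has moved, so I'm handing in.

```bash
python3 -c "
from bench import r
print(r.close_job())"
```

```text
the job is handed in; nothing more can be done
None
```

I handed in the finished job at about 55 s: the dust cover is on the mat, the window / four-spacer / window stack is on target to about 1 mm over the port, and the bail is latched down.

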